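# Fit the hose adapter and hold the blast gate half open

## Robot

A 6-joint arm with a two-finger parallel gripper is mounted at the origin on a cart in front of the work surface, level with it; the furniture and walls round the work are solid. World frame = base frame: x ahead of the robot, y to its left, z up, the work surface at z = 0. Lengths are in m, angles in rad, forces in N, time in s.
With the tool pointing down it reaches from about 0.3 to 0.875 m from the base axis. Payload 6.4 kg.
Tool frame: the origin (TCP) lies at the very end of the fingers, on their centre line; the grasp point (between the pads) lies 19 mm behind it; z points along the fingers, y is the line along which they close (so a half turn about z gives the same grasp; the last joint's range is limited). The gripper opens to 85 mm and grips with 20 to 120 N. Pads are 22 mm wide; open, the fingers measure 114 mm over their backs; the gripper's body (76 mm by 85 mm) begins 54 mm behind the grasp point. The pads swing forward as they close: fully open they stand 13 mm farther back than shut.
Start: joints at [-1.351, 0.181, 1.607, -0, 1.354, -0.206], TCP at [0.238, -0.524, 0.231] pointing down, gripper open.
Joint ranges: [-2.99, 2.99], [-0.89, 2.07], [0.3, 2.58], [-1.14, 4.28], [0, 2.63], [-3.12, 3.12]. Speed limits (rad/s): [2.57, 2.57, 3.01, 3.14, 3.14, 3.14].

## Interface

Orientations are given as a unit quaternion [w, x, y, z].
In Python, from bench import ctrl gives the robot as it stands.
- The arm moves only by the tool jog_arm, never from a script. Its argument "series" is a list that holds one entry, the list of rows, each a list of 7 numbers: the shift along the tool's x, y, z in mm, then the turn, a rotation vector about the tool's x, y, z in rad, then the finger opening in mm, from 0 to 85.4. In form: [[[tx, ty, tz, rx, ry, rz, gripper], ...]]. A call has exactly 10 rows; each row shifts and turns the commanded pose from where the row before left it, along the tool's axes as they then stand; what a row does not reach is not made up. A row lasts 1/10 s, in which the tool goes at most 50 mm and 8.59 degrees, less where a joint would pass 70% of its speed; a pose out of reach is approached as far as the arm can. A call with a gripper value outside its range is refused whole. The fingers move at their own pace and stop on an object; the grip force is fixed at half the most. Time passes only in rows, so rows that do not move let the fingers close, or fill a call up. It gives the time, the measured TCP pose, the force, the opening and the grip force at its end, in the units of the state.
- ctrl.get_obs(): the state, without advancing time (a new reading comes with each control period).
- ctrl.camera(name): name is "scene" or "top" or "wrist"; returns a dict with "frame" (420x560x3 uint8, blue, green, red), "z_map" (420x560 float32, m along the optical axis (not along the pixel's ray), 0 where there is no reading), "fx", "fy", "cx", "cy" (pixels), "k1" (the pictures are not rectified: a ray, as slopes to the right and down, at radius r is drawn at 1 + k1 r^2 times it, then the intrinsics apply), "xyz" and "rotation" of the camera in the world. Camera axes: x right, y down, z forward; pixel columns grow to the right and rows downward; lengths in m; the calibration is good to about 2 mm. A picture is of the moment at which its call begins.
- ctrl.hand_in(): hands the job in; it is judged then, once.
The state is a dict: "time_s": time; "q": joint angles; "dq": joint speeds; "joint_efforts": joint torques, N m; "eef_pos": TCP position; "eef_rot": TCP orientation; "wrist_force": force on the tool from outside, world axes, zero at the start; "torque": the same for the moment, N m; "opening": opening from 0.0 (shut) to 1.0 (fully open); "grasp_force": force on a finger pad.
Only numpy, scipy, OpenCV 4.12 (cv2) and the standard library are available. Lean on these libraries where they do the work, as an engineer would, in place of code of your own. Each camera call takes 0.05 s, during which the arm holds its last target. There are 200 camera calls.

## Task

We are checking the suction of the self-closing dust-extraction gate. With the gate still shut, take the wide hose adapter from the sloping rack and seat it in the round socket on top of the gate, spigot down and hose collar up, its flange flat on the plate, and let go of it. Then draw the spring-closed shutter to half its travel by its upright handle and hold it there: finish while still holding it, and leave everything else on the bench where it lies.

Things in the scene. Friction and masses are not known exactly. Their poses are not given: they have to be found in the camera images.
- gate: Dust-extraction gate, fixed: grey plenum box, foot 132 x 140 mm, aluminium slide gate on top, outlet stub on its +x side (to x = 101 mm, 63 mm high). Origin: centre of the foot's underside; z up; the shutter opens to +y. Top plate 80 x 116 mm (x, y), upper face 68 mm above the bench; beside it at x = +-50 mm two spring barrels, tops 66.5 mm high.
- gate_socket (a point): Centre of the mouth of the round socket, at the top plate's upper face (68 mm above the bench), directly over the gate's origin; z up. The hole is 61.5 mm across and 13 mm deep, with a 1.5 mm chamfer; the shutter plate passes 1 mm below it.
- gate_slide (a joint): Travel of the shutter in m along the gate's +y: 0 = shut (the spring keeps it there), 0.030 = half travel, 0.060 = fully open (stop). The spring pulls it shut with 4 N at 0, 10 N at half and 16 N fully open, and shuts it when let go. An engraved line across the shutter plate comes level with the top plate's edge at half travel.
- shutter: The sliding shutter with its pull; axes as the gate's. Origin: centre of the underside of the pull's cross bar (116 x 10 x 14 mm high), 50 mm above the bench and, when shut, 100 mm from the gate's origin along its +y. On the bar stands the black finger plate to grip: 36 mm along x, 12 mm along y, from 14 to 62 mm above this origin (top 112 mm above the bench).
- rack: Sloping plywood rack, fixed, 190 mm wide (its y). Origin: centre of its base. Its board rises at 20 degrees toward the rack's +x, surface 44 mm above the bench at the middle. Two adapters lie on it at y = +50 and -50 mm, either way round, axes square to the board, collars up, each against two wooden pins 17 mm high below its flange.
- adapter_wide: Wide hose adapter, a black stepped ring, bore 42 mm, about 90 g. Origin: centre of the spigot's end face; z along the axis toward the collar. Spigot 58 mm across, z 0 to 11.5 mm; flange 72 mm, 11.5 to 16.5 mm; hose collar 50 mm, 16.5 to 44.5 mm (grip here). Seated: flange on the top plate, origin 11.5 mm below the socket's mouth, z up.
- adapter_slim: The slim adapter on the rack's other place, a bystander: same flange and heights, but spigot 44 mm and collar 34 mm across. Origin and axes as for the wide one.
- hex_bolt_a: Bystander: hex bolt 56 mm long, lying near the gate's foot; origin at its underside.
- hex_bolt_b: Bystander: hex bolt 51 mm long, lying near the gate's foot; origin at its underside.
- wing_nut_a: Bystander: wing nut 40 mm across, near the gate's foot; origin at its underside.
- clamp_bracket_a: Bystander: metal clamp bracket with a bow, 40 x 96 x 62 mm high, in front of the rack; origin at its underside.
- screwdriver_b: Bystander: blue-handled screwdriver, 186 mm long (its y), 27 mm high, near the robot; origin at its underside.
- slip: Bystander: dark brown strip 34 x 118 x 8 mm, at the left; origin at its underside.
Things that resemble listed ones, but are neither listed nor needed, are in the scene too. What is shaped like the adapter_wide but orange or yellow is not meant.

How it is judged:
On the way, in this order (a step that is already met when the one before it is completed fails the run):
1. the wide adapter is seated in the socket, collar up and level, and let go, with the gate still shut (horizontal distance between adapter_wide and gate_socket below 0.004 m and z of adapter_wide in the frame of gate_socket between -0.0145 and -0.009 m and angle between adapter_wide's own z axis and vertical below 0.07 rad and contact force between the fingers and adapter_wide below 0.3 N and value of joint gate_slide below 0.005 m), for 0.3 s.
2. the shutter is held at half travel by its handle (value of joint gate_slide between 0.025 and 0.035 m and velocity of joint gate_slide between -0.01 and 0.01 m/s and contact force between the fingers and shutter above 4 N), for 0.5 s.
At the end, for the whole second after the job is handed in: The wide adapter sits in the socket, collar up: within 4 mm of its centre, origin 9 to 14.5 mm below the mouth, tilted less than 0.07 rad, not touched by the fingers; the shutter stands still at 25 to 35 mm of its 60 mm travel, held by the fingers on its handle with at least 4 N (all of step 2 and horizontal distance between adapter_wide and gate_socket below 0.004 m and z of adapter_wide in the frame of gate_socket between -0.0145 and -0.009 m and angle between adapter_wide's own z axis and vertical below 0.07 rad and contact force between the fingers and adapter_wide below 0.3 N); the arm keeps its last pose, push and grip.
It fails at once if the gate is opened (more than 8 mm) while the wide adapter is not seated (value of joint gate_slide above 0.008 m and not (horizontal distance between adapter_wide and gate_socket below 0.004 m and z of adapter_wide in the frame of gate_socket between -0.0145 and -0.009 m and angle between adapter_wide's own z axis and vertical below 0.07 rad)).
It fails at once if another thing on the bench is moved by more than 30 mm (distance of any of adapter_slim, hex_bolt_a, hex_bolt_b, wing_nut_a, clamp_bracket_a, screwdriver_b, slip from where it was at the start of the episode above 0.03 m).
It also fails if it takes over 54 s, if anything falls off the work surface, if the arm or the gripper's body presses on something with over 40 N, if the wrist force passes 120 N, or if a joint passes its speed limit or range.

## Working session

There is one attempt and no reset: what is moved stays moved. The work goes in short steps, Python scripts to look and compute and a tool call to move; the robot and the scene stay as the last step left them, time stands still between calls to the robot, and variables do not carry over. Pictures are saved under pics/ and viewed, at most 10 in all, crops included, and the job is handed in when it is done.

Besides the shell and the picture viewer there is one more tool, called after "Request:" as a command line: name --argument value ..., lists and objects as JSON in quotes. jog_arm: Moves the arm, as the interface text tells. Its arguments: {"type":"object","properties":{"series":{"type":"array"}},"required":["series"]}

```bash
mkdir -p pics; ls; python3 - <<'E'
from bench import ctrl
import cv2,pickle
o=ctrl.get_obs();print(o)
for n in("scene","top"):
    c=ctrl.camera(n);cv2.imwrite(f"pics/{n}0.png",c["frame"]);pickle.dump(c,open(f"{n}0.pkl","wb"))
    print(n,{k:v for k,v in c.items() if k not in("frame","z_map")})
E
```

```text
pics
{'time_s': 0.0, 'q': array([-1.35131700e+00,  1.81547457e-01,  1.60805043e+00,  1.71920524e-06,
        1.35378548e+00, -2.06270692e-01]), 'dq': array([-1.86920675e-03, -2.64330572e-04, -1.31384034e-03, -1.31967495e-03,
        4.74545235e-04, -7.61796300e-05]), 'joint_efforts': array([ 1.38628133e-03, -4.44865322e+01, -3.51338160e+01, -2.29361394e-04,
        8.89305258e-03,  6.17565092e-06]), 'eef_pos': array([ 0.23738232, -0.52308669,  0.23036004]), 'eef_rot': array([-8.95342610e-04,  9.77427197e-01,  2.11270616e-01, -5.07391859e-06]), 'wrist_force': array([-0.72721208,  0.41594466,  1.08139328]), 'torque': array([ 0.02678179, -0.00113577, -0.02663429]), 'grasp_force': 0.0, 'opening': 1.0001704969452232}
scene {'fx': 382.60144097223036, 'fy': 382.60144097223036, 'cx': 286.9093515977455, 'cy': 203.99421718974475, 'k1': 0.02562649976122919, 'xyz': array([-0.1037153 ,  0.69497246,  0.75337238]), 'rotation': array([ 0.16248319, -0.30632132,  0.84284992, -0.41154645])}
top {'fx': 500.4342154327902, 'fy': 500.4342154327902, 'cx': 281.62205885396537, 'cy': 203.4072061053144, 'k1': 0.028887755478728443, 'xyz': array([0.37197706, 0.03531588, 1.40396681]), 'rotation': array([ 0.02575621, -0.69840044,  0.71395759, -0.0428719 ])}
```

View pics/scene0.png

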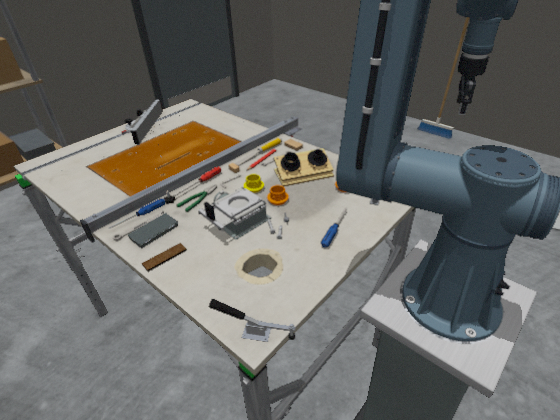

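View pics/top0.png

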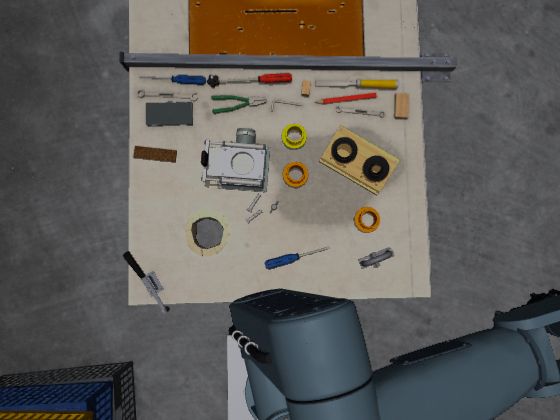

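The top view shows the gate at about (240,162), with its black handle on the left at (205,158), so it opens to world +y. The rack is at (358,160) and holds two black adapters, at (344,149) and (376,168). The yellow and orange rings are decoys.

```bash
cat > h.py <<'E'
import numpy as np, cv2, pickle
from scipy.spatial.transform import Rotation as R
def Rq(q): return R.from_quat(np.roll(q,-1))
def rays(c,uv):
    K=np.array([[c['fx'],0,c['cx']],[0,c['fy'],c['cy']],[0,0,1]])
    uv=np.asarray(uv,float).reshape(-1,1,2)
    p=cv2.undistortPoints(uv,K,np.array([c['k1'],0,0,0.]))[:,0]
    return Rq(c['rotation']).apply(np.c_[p,np.ones(len(p))])
def plane(c,uv,z):
    d=rays(c,uv); o=np.array(c['xyz']); return o+d*((z-o[2])/d[:,2])[:,None]
def depth(c,uv):
    uv=np.asarray(uv).reshape(-1,2); z=c['z_map'][uv[:,1].astype(int),uv[:,0].astype(int)]
    return np.array(c['xyz'])+rays(c,uv)*z[:,None]
def tri(c1,a,c2,b):
    d1=rays(c1,[a])[0];d2=rays(c2,[b])[0];o1=np.array(c1['xyz']);o2=np.array(c2['xyz'])
    s=np.linalg.lstsq(np.c_[d1,-d2],o2-o1,rcond=None)[0]
    p,q=o1+d1*s[0],o2+d2*s[1]; return (p+q)/2,np.linalg.norm(p-q)
def proj(c,P):
    p=Rq(c['rotation']).inv().apply(np.atleast_2d(P)-c['xyz']);s=p[:,:2]/p[:,2:]
    s=s*(1+c['k1']*(s**2).sum(1,keepdims=True));return s*c['fx']+[c['cx'],c['cy']]
E
python3 - <<'E'
from h import *
t=pickle.load(open('top0.pkl','rb'));s=pickle.load(open('scene0.pkl','rb'))
def crop(c,x,y,w,h,f): return cv2.resize(c['frame'][y:y+h,x:x+w],None,fx=f,fy=f,interpolation=cv2.INTER_CUBIC)
a=crop(t,195,120,210,84,3.8);b=crop(s,195,135,140,105,2.8)
a2=a[:300,:800]; cv2.imwrite('pics/c1.png',np.vstack([a2,np.hstack([b[:290],np.zeros((min(290,len(b)),800-b.shape[1],3),np.uint8)])]))
g=t['frame'].max(2)
m=(g<60).astype(np.uint8);m[:, :]*=0+m[:, :]
n,l,st,ce=cv2.connectedComponentsWithStats(m)
for i in range(1,n):
    if st[i,4]>25 and 110<ce[i][1]<200 and 190<ce[i][0]<410: print(st[i],ce[i],plane(t,[ce[i]],.09)[0])
print(plane(t,[[240,162],[358,160],[205,158]],.07))
for uv in([340,165],[352,137],[388,160],[380,185],[360,158],[240,162],[265,150],[205,158]): print(uv,depth(t,uv))
E
```

```text
Traceback (most recent call last):
ValueError: all the input array dimensions except for the concatenation axis must match exactly, but along dimension 1, the array at index 0 has size 798 and the array at index 1 has size 800
```

```bash
python3 - <<'E'
from h import *
t=pickle.load(open('top0.pkl','rb'));s=pickle.load(open('scene0.pkl','rb'))
def crop(c,x,y,w,h,f): return cv2.resize(c['frame'][y:y+h,x:x+w],None,fx=f,fy=f,interpolation=cv2.INTER_CUBIC)
a=crop(t,195,120,210,75,3.8);b=crop(s,195,135,140,105,2.8)
cv2.imwrite('pics/c1.png',np.vstack([a,np.hstack([b,np.zeros((len(b),a.shape[1]-b.shape[1],3),np.uint8)])])[:600])
m=(t['frame'].max(2)<60).astype(np.uint8)
n,l,st,ce=cv2.connectedComponentsWithStats(m)
for i in range(1,n):
    if st[i,4]>25 and 110<ce[i][1]<200 and 190<ce[i][0]<410: print(st[i],ce[i],plane(t,[ce[i]],.09)[0])
print(plane(t,[[240,162],[358,160],[205,158]],.07))
for uv in([340,165],[352,137],[388,160],[380,185],[360,158],[240,162],[265,150],[205,158]): print(uv,depth(t,uv))
E
```

```text
[332 137  25  26 354] [343.97175141 149.59887006] [ 0.64059451 -0.16800476  0.09      ]
[201 151   8  16  97] [204.21649485 158.51546392] [0.62341548 0.20435965 0.09      ]
[363 156  26  26 468] [375.53846154 168.05128205] [ 0.58906651 -0.25058283  0.09      ]
[221 180  43   9  85] [245.32941176 185.34117647] [0.54959738 0.09680671 0.09      ]
[[ 0.61598616  0.11103761  0.07      ]
 [ 0.61536864 -0.20819138  0.07      ]
 [ 0.6286102   0.20482204  0.07      ]]
[340, 165] [[ 0.60932439 -0.16450426  0.03128029]]
[352, 137] [[ 0.68156963 -0.19608593  0.05892677]]
[388, 160] [[ 0.61510383 -0.29150658  0.06256551]]
[380, 185] [[ 0.55050302 -0.27305188  0.03473164]]
[360, 158] [[ 0.62681324 -0.21990184  0.03748526]]
[240, 162] [[0.61984451 0.11223494 0.0489069 ]]
[265, 150] [[0.65644928 0.0433164  0.02705785]]
[205, 158] [[0.62130219 0.1999951  0.10798669]]
```

View pics/c1.png

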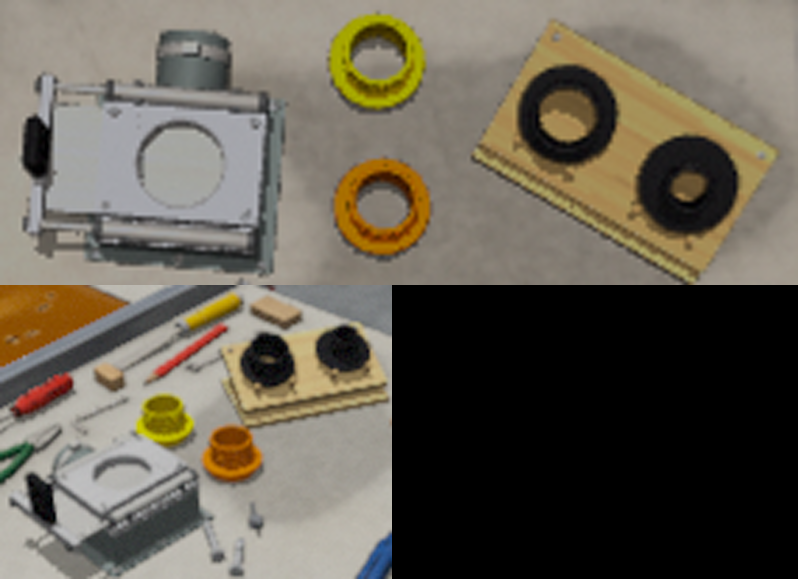

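The left adapter on the rack, at (344,149), has the larger bore, so it is the wide one. The shutter handle is at (204,158). I'll get the wrist camera mounting next and plan the first approach from it.

```bash
cat > plan.py <<'E'
from h import *
def P(yaw,tilt=0):  # tool down, tool y=-(frame y); frame yaw, board tilt
    A=R.from_euler('z',yaw)*R.from_euler('y',-tilt)   # frame with z= board normal (tilts to -x)
    M=A.as_matrix(); return R.from_matrix(np.c_[M[:,0],-M[:,1],-M[:,2]])
def plan(p,r,p1,r1,n,grip,turn0=0,turn1=None):
    turn1=turn1 or n
    w=(r.inv()*r1).as_rotvec(); nt=turn1-turn0; p=np.array(p,float);rr=r;out=[]
    for k in range(n):
        d=rr.inv().apply((p1-p)/(n-k)); row=list(np.round(d*1e3,1))
        q=np.round(((rr.inv()*r1).as_rotvec())/max(1,(turn1-k)),3) if turn0<=k<turn1 else np.zeros(3)
        p=p+rr.apply(np.array(row)/1e3); rr=rr*R.from_rotvec(q)
        out.append([float(v) for v in row]+[float(v) for v in q]+[grip])
    print(str(out).replace(' ','')); print('end',p.round(4),'err',((p-p1)*1e3).round(2),np.degrees((rr.inv()*r1).magnitude()).round(3))
    return p,rr
E
python3 - <<'E'
from plan import *
from bench import ctrl
o=ctrl.get_obs();c=ctrl.camera('wrist');r=Rq(o['eef_rot'])
print('cam in tool',r.inv().apply(np.array(c['xyz'])-o['eef_pos']),(r.inv()*Rq(c['rotation'])).as_matrix().round(3),c['fx'],c['cx'],c['cy'])
p,rr=plan(o['eef_pos'],r,np.array([.50,-.30,.30]),P(np.radians(-31)),10,85)
plan(p,rr,np.array([.58,-.12,.30]),P(np.radians(-31)),10,85)
E
```

```text
cam in tool [ 0.08418282 -0.00073892 -0.14335049] [[ 0.    -0.945 -0.328]
 [ 1.     0.     0.001]
 [-0.001 -0.328  0.945]] 377.3729093663953 275.40633838423406 204.66160520903924
[[33.1,-9.5,-6.9,-0.0,0.0,0.097,85],[32.1,-12.7,-6.9,-0.0,0.0,0.097,85],[30.7,-15.7,-6.9,-0.0,0.0,0.097,85],[29.0,-18.6,-6.9,-0.0,0.0,0.097,85],[27.1,-21.3,-6.9,-0.0,0.0,0.096,85],[24.9,-23.8,-7.0,-0.0,0.0,0.097,85],[22.5,-26.1,-6.9,-0.0,0.0,0.096,85],[19.9,-28.1,-7.0,-0.0,0.0,0.097,85],[17.1,-30.0,-6.9,-0.001,0.001,0.096,85],[14.1,-31.4,-7.0,-0.0,-0.0,0.097,85]]
end [ 0.5 -0.3  0.3] err [ 0.01 -0.03 -0.01] 0.023
[[-2.4,-19.6,0.0,-0.0,0.0,-0.0,85],[-2.4,-19.5,0.0,-0.0,0.0,-0.0,85],[-2.4,-19.6,0.0,-0.0,0.0,-0.0,85],[-2.4,-19.5,0.0,-0.0,0.0,-0.0,85],[-2.4,-19.6,0.0,-0.0,0.0,-0.0,85],[-2.4,-19.5,0.0,-0.0,0.0,-0.0,85],[-2.4,-19.6,0.0,-0.0,0.0,-0.0,85],[-2.5,-19.5,0.0,-0.0,0.0,-0.0,85],[-2.4,-19.6,0.0,-0.0,0.0,-0.0,85],[-2.5,-19.5,0.1,-0.0,0.0,-0.0,85]]
end [ 0.58 -0.12  0.3 ] err [-0.02  0.   -0.04] 0.023
```

Request:
jog_arm --series '[[[36,-11,-7,0,0,0.097,85],[36,-15,-7,0,0,0.097,85],[35,-17,-7,0,0,0.097,85],[33,-20,-7,0,0,0.097,85],[31,-23,-7,0,0,0.096,85],[29,-26,-7,0,0,0.097,85],[26,-28,-7,0,0,0.096,85],[23,-30,-7,0,0,0.097,85],[20,-32,-7,0,0,0.096,85],[17,-33,-7,0,0,0.097,85]]]'

```text
time_s: 1.15
eef_pos: [0.5357, -0.2816, 0.3013]
eef_rot: [-0.0, 0.963, -0.269, -0.0]
wrist_force: [0.8, -0.7, 0.8]
opening: 0.997
grasp_force: 0.0
```

```bash
python3 - <<'E'
from plan import *
from bench import ctrl
o=ctrl.get_obs();c=ctrl.camera('wrist');pickle.dump(c,open('wA.pkl','wb'));cv2.imwrite('pics/wA.png',c['frame']);print(o['time_s'],o['eef_pos'],Rq(o['eef_rot']).as_matrix().round(3),o['q'].round(2))
p,rr=plan(o['eef_pos'],Rq(o['eef_rot']),np.array([.64,-.06,.30]),P(np.radians(-31)),10,85)
E
```

```text
1.15 [ 0.53571019 -0.28159629  0.30127448] [[ 0.855 -0.518 -0.   ]
 [-0.518 -0.855  0.   ]
 [-0.001 -0.    -1.   ]] [-0.68  0.2   1.44  0.    1.5   1.44]
[[-2.6,-24.4,0.1,-0.0,0.0,-0.0,85],[-2.6,-24.4,0.1,-0.0,0.0,-0.0,85],[-2.6,-24.3,0.1,-0.0,0.0,-0.0,85],[-2.6,-24.4,0.1,-0.0,0.0,-0.001,85],[-2.5,-24.3,0.2,-0.0,0.0,-0.0,85],[-2.5,-24.4,0.1,-0.0,0.0,-0.001,85],[-2.5,-24.3,0.2,-0.0,0.0,-0.0,85],[-2.5,-24.4,0.1,-0.0,0.0,-0.001,85],[-2.5,-24.3,0.2,-0.0,0.0,-0.0,85],[-2.5,-24.4,0.1,-0.0,0.001,-0.001,85]]
end [ 0.64 -0.06  0.3 ] err [0.01 0.01 0.01] 0.027
```

View pics/wA.png

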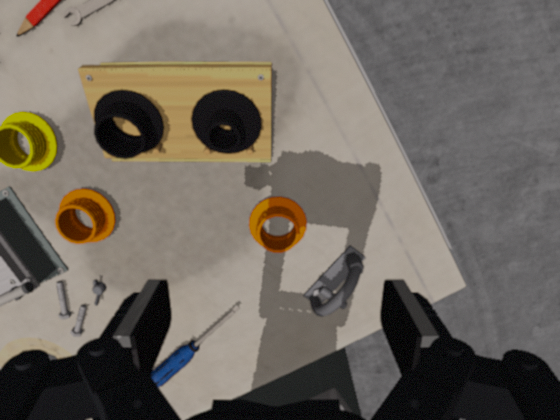

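Wrist view A shows the wide adapter at about (128,123) and the slim one at (227,122). The rack edges run parallel to the image rows, so the rack yaw is about -31°. Next is a second viewpoint that covers both the rack and the gate.

Request:
jog_arm --series '[[[-2.6,-24.4,0.1,0,0,0,85],[-2.6,-24.4,0.1,0,0,0,85],[-2.6,-24.4,0.1,0,0,0,85],[-2.6,-24.4,0.1,0,0,0,85],[-2.6,-24.4,0.1,0,0,0,85],[-2.6,-24.4,0.1,0,0,0,85],[-2.6,-24.4,0.1,0,0,0,85],[-2.6,-24.4,0.1,0,0,0,85],[-2.6,-24.4,0.1,0,0,0,85],[-2.6,-24.4,0.1,0,0,0,85]]]'

```text
time_s: 2.2
eef_pos: [0.6382, -0.0596, 0.2998]
eef_rot: [0.0, 0.964, -0.267, -0.0]
wrist_force: [0.3, 0.3, 0.7]
opening: 0.994
grasp_force: 0.0
```

```bash
python3 - <<'E'
from plan import *
from bench import ctrl
o=ctrl.get_obs();c=ctrl.camera('wrist');pickle.dump(c,open('wB.pkl','wb'));cv2.imwrite('pics/wB.png',c['frame']);print(o['eef_pos'],o['eef_rot'])
E
```

```text
[ 0.63822643 -0.05959497  0.29979231] [ 1.90544005e-05  9.63676134e-01 -2.67073279e-01 -4.15087606e-04]
```

View pics/wB.png

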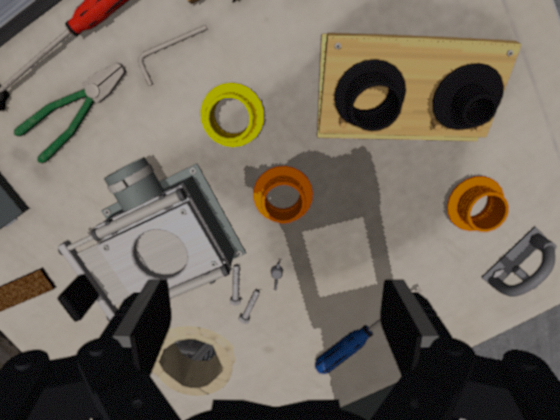

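View B shows the wide adapter at (370,95), the socket at (162,253), the handle at (80,297) and the rack corners at about (323,34), (517,43), (490,139) and (318,137). I'll measure the rack and adapter from the two views.

```bash
python3 - <<'E'
from plan import *
A,B=[pickle.load(open(f'w{k}.pkl','rb')) for k in 'AB']
# rack board: wood mask -> quad
def wood(c,box):
    x,y,w,h=box;hsv=cv2.cvtColor(c['frame'],cv2.COLOR_BGR2HSV)
    m=cv2.inRange(hsv,(10,70,100),(30,255,255));k=np.zeros_like(m);k[y:y+h,x:x+w]=m[y:y+h,x:x+w]
    cs=cv2.findContours(k,0,2)[0];hull=cv2.convexHull(max(cs,key=cv2.contourArea))
    return cv2.approxPolyDP(hull,4,True)[:,0]
qa=wood(A,(60,40,240,140));qb=wood(B,(300,20,235,130));print(qa.tolist(),qb.tolist())
def black(c,box):
    x,y,w,h=box;m=(c['frame'].max(2)<62).astype(np.uint8)*255;k=np.zeros_like(m);k[y:y+h,x:x+w]=m[y:y+h,x:x+w]
    ct=max(cv2.findContours(k,0,1)[0],key=cv2.contourArea);return ct[:,0]
for n,c,b in(('A wide',A,(75,75,95,95)),('B wide',B,(320,50,92,90)),('A slim',A,(180,75,90,90)),('B slim',B,(420,50,90,85)),('B handle',B,(50,265,55,60))):
    ct=black(c,b);print(n,cv2.boundingRect(ct),cv2.contourArea(ct),cv2.fitEllipse(ct))
# socket contour
hsv=cv2.cvtColor(B['frame'],cv2.COLOR_BGR2HSV);print(B['frame'][253,120:205:3].mean(1).round().tolist());print(B['frame'][215:295:3,162].mean(1).round().tolist())
def crop(c,x,y,w,h,f): return cv2.resize(c['frame'][y:y+h,x:x+w],None,fx=f,fy=f,interpolation=cv2.INTER_CUBIC)
i=np.vstack([np.hstack([crop(A,75,55,133,110,3),crop(B,310,30,133,110,3)]),np.hstack([crop(B,55,190,199,120,2),crop(B,100,210,133,80,3)[:240]])])
i=cv2.convertScaleAbs(i,alpha=1.0); cv2.imwrite('pics/c2.png',(255*(i/255.)**.6).astype(np.uint8));print(i.shape)
E
```

```text
[[271, 63], [271, 156], [264, 162], [112, 161], [103, 154], [78, 71], [83, 65]] [[321, 35], [516, 41], [520, 47], [484, 137], [318, 137]]
A wide (95, 91, 69, 67) 3587.5 ((127.07098388671875, 123.81072235107422), (65.40006256103516, 70.34962463378906), 116.6037368774414)
B wide (335, 60, 70, 71) 3763.5 ((370.0920715332031, 94.53984069824219), (67.06949615478516, 71.70582580566406), 44.63046646118164)
A slim (192, 90, 69, 63) 3300.5 ((226.2029571533203, 121.22026824951172), (61.2663459777832, 68.63175964355469), 108.34950256347656)
B slim (433, 64, 70, 65) 3481.0 ((467.53753662109375, 96.52288055419922), (58.993858337402344, 75.17113494873047), 53.795589447021484)
B handle (58, 265, 47, 56) 1176.5 ((81.08970642089844, 293.7498779296875), (36.59516906738281, 49.69388198852539), 29.093299865722656)
[163.0, 164.0, 162.0, 161.0, 109.0, 46.0, 92.0, 153.0, 157.0, 157.0, 155.0, 152.0, 151.0, 152.0, 151.0, 149.0, 153.0, 154.0, 152.0, 152.0, 153.0, 152.0, 149.0, 165.0, 165.0, 163.0, 161.0, 163.0, 164.0]
[139.0, 165.0, 164.0, 166.0, 167.0, 149.0, 155.0, 155.0, 153.0, 154.0, 156.0, 155.0, 150.0, 151.0, 153.0, 153.0, 151.0, 155.0, 153.0, 150.0, 59.0, 58.0, 5.0, 6.0, 6.0, 1.0, 3.0]Traceback (most recent call last):
  File "<stdin>", line 18, in <module>
    return _nx.concatenate(arrs, 0, dtype=dtype, casting=casting)
           ~~~~~~~~~~~~~~~^^^^^^^^^^^^^^^^^^^^^^^^^^^^^^^^^^^^^^^
ValueError: all the input array dimensions except for the concatenation axis must match exactly, but along dimension 1, the array at index 0 has size 798 and the array at index 1 has size 797
```

```bash
python3 - <<'E'
from plan import *
A,B=[pickle.load(open(f'w{k}.pkl','rb')) for k in 'AB']
def crop(c,x,y,w,h,f): return cv2.resize(c['frame'][y:y+h,x:x+w],None,fx=f,fy=f,interpolation=cv2.INTER_CUBIC)
i=np.vstack([np.hstack([crop(A,75,55,200,110,2),crop(B,315,28,200,110,2)]),np.hstack([crop(B,55,190,100,120,4)[:380],crop(B,115,210,100,95,4)])])
cv2.imwrite('pics/c2.png',(255*(i/255.)**.5).astype(np.uint8))
E
```

```text
(no output)
```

View pics/c2.png

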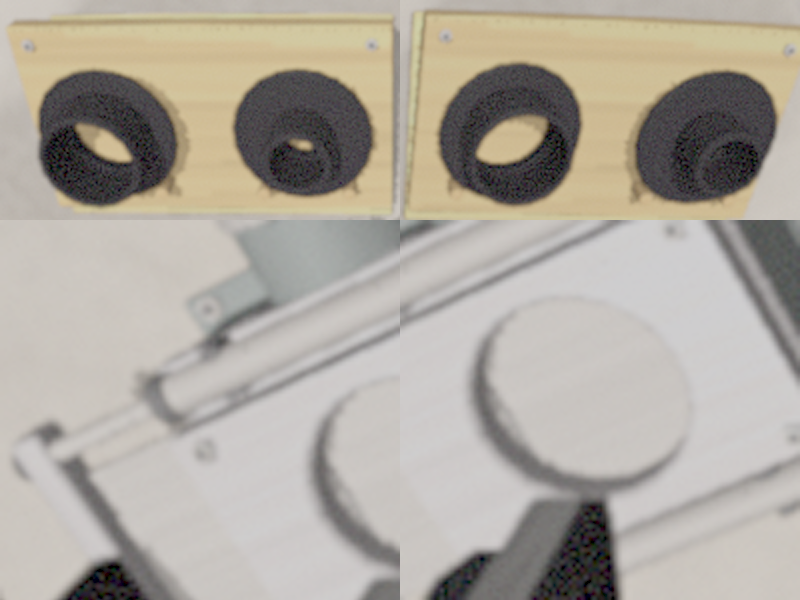

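The composite shows the rack screws at A (89,78) and (261,77.5), and at B (338,46) and (510,53). The wide bore is on the left, and the socket rim is clean around B (162,253). I'll fit the adapter in both views and plan a closer view of the gate.

```bash
cat > meas.py <<'E'
from plan import *
from scipy.optimize import least_squares
def black(c,box,th=62):
    x,y,w,h=box;m=(c['frame'].max(2)<th).astype(np.uint8)*255;k=np.zeros_like(m);k[y:y+h,x:x+w]=m[y:y+h,x:x+w]
    return max(cv2.findContours(k,0,1)[0],key=cv2.contourArea)[:,0].astype(float)
def onplane(c,uv,p0,n):
    d=rays(c,uv);o=np.array(c['xyz']);return o+d*(((p0-o)@n)/(d@n))[:,None]
def circ(xy,r,c0,tol,sel=None):
    c=np.array(c0,float)
    for t in (8,4,2,1,1,1):
        e=np.abs(np.linalg.norm(xy-c,axis=1)-r);k=e<tol*t
        c=least_squares(lambda q:np.linalg.norm(xy[k]-q,axis=1)-r,c).x
    return c,k.sum(),np.sqrt(np.mean((np.linalg.norm(xy[k]-c,axis=1)-r)**2)),xy[k]
E
python3 - <<'E'
from meas import *
A,B=[pickle.load(open(f'w{k}.pkl','rb')) for k in 'AB']
def screw(c,x,y):
    f=c['frame'][y-5:y+6,x-5:x+6].astype(float);s=np.clip(60-(f.max(2)-f.min(2)),0,None);yy,xx=np.mgrid[-5:6,-5:6]
    return x+(s*xx).sum()/s.sum(),y+(s*yy).sum()/s.sum()
L=tri(A,screw(A,89,78),B,screw(B,338,46));Rr=tri(A,screw(A,261,77),B,screw(B,510,53));print(L,Rr)
L,Rr=L[0],Rr[0];yv=(L-Rr)/np.linalg.norm(L-Rr);yaw=np.arctan2(-yv[0],yv[1]);print('sep',np.linalg.norm(L-Rr),'yaw',np.degrees(yaw))
M=(R.from_euler('z',yaw)*R.from_euler('y',-np.radians(20))).as_matrix();X,Y,n=M.T
mid=(L+Rr)/2
for hgt,r,nm in((.0115,.036,'flange'),(.0445,.025,'collar')):
  for k,c,b in(('A',A,(75,75,95,95)),('B',B,(320,50,92,90))):
    ct=black(c,b);p=onplane(c,ct,mid+n*hgt,n)-mid;xy=np.c_[p@X,p@Y]
    ss=[circ(xy,r,[x0,.05],.001) for x0 in np.arange(-.09,-.02,.01)]
    s=max(ss,key=lambda s:s[1]);print(nm,k,'x,y in board from screws',s[0],s[1],len(xy),s[2],'world base',mid+X*s[0][0]+Y*s[0][1])
print('board middle z if middle at x of adapter')
np.savez('rack.npz',mid=mid,M=M)
# socket rough from B
g=plane(B,[[162,253]],.06);print('socket',g)
o=pickle  # noqa
from bench import ctrl
o=ctrl.get_obs();plan(o['eef_pos'],Rq(o['eef_rot']),np.array([.60,.11,.30]),P(np.radians(-8.6)),10,85)
E
```

```text
(array([ 0.70276323, -0.1672153 ,  0.06032915]), np.float64(1.8178387064177616e-05)) (array([ 0.61329743, -0.31175682,  0.06053232]), np.float64(3.625722985177838e-05))
sep 0.1699894737700762 yaw -31.75595832421923
flange A x,y in board from screws [-0.04536208  0.05066429] 89 199 0.0005225538168045111 world base [ 0.64844993 -0.17397196  0.04491599]
flange B x,y in board from screws [-0.04507523  0.04834752] 102 201 0.0005143943744111493 world base [ 0.64745981 -0.17608377  0.0450141 ]
collar A x,y in board from screws [-0.03960633  0.04796662] 56 199 0.0004857877575202362 world base [ 0.65162909 -0.17911236  0.04688457]
collar B x,y in board from screws [-0.0399433   0.05212878] 60 201 0.0005067463703137889 world base [ 0.65355041 -0.17540663  0.04676932]
board middle z if middle at x of adapter
socket [[0.61231973 0.10547934 0.06      ]]
[[-11.9,-12.2,0.0,-0.0,0.0,-0.039,85],[-11.4,-12.7,0.0,-0.0,0.0,-0.039,85],[-10.9,-13.1,0.0,-0.0,0.0,-0.039,85],[-10.4,-13.6,0.0,-0.0,0.0,-0.039,85],[-9.8,-14.0,0.0,-0.0,0.0,-0.039,85],[-9.3,-14.3,0.0,-0.0,0.0,-0.039,85],[-8.7,-14.7,0.0,-0.001,0.0,-0.039,85],[-8.1,-15.0,0.0,-0.0,0.0,-0.038,85],[-7.6,-15.3,0.0,-0.001,0.0,-0.039,85],[-6.9,-15.5,0.1,-0.0,0.001,-0.038,85]]
end [0.6  0.11 0.3 ] err [ 0.03 -0.04 -0.04] 0.038
```

Request:
jog_arm --series '[[[-11.9,-12.2,0,0,0,-0.039,85],[-11.4,-12.7,0,0,0,-0.039,85],[-10.9,-13.1,0,0,0,-0.039,85],[-10.4,-13.6,0,0,0,-0.039,85],[-9.8,-14,0,0,0,-0.039,85],[-9.3,-14.3,0,0,0,-0.039,85],[-8.7,-14.7,0,0,0,-0.039,85],[-8.1,-15,0,0,0,-0.038,85],[-7.6,-15.3,0,0,0,-0.039,85],[-6.9,-15.5,0.1,0,0,-0.038,85]]]'

```text
time_s: 3.25
eef_pos: [0.5991, 0.1071, 0.3002]
eef_rot: [-0.0, 0.997, -0.075, 0.0]
wrist_force: [-0.3, 0.3, 0.1]
opening: 0.998
grasp_force: 0.0
```

```bash
python3 - <<'E'
from meas import *
from bench import ctrl
c=ctrl.camera('wrist');pickle.dump(c,open('wC.pkl','wb'))
A,B=[pickle.load(open(f'w{k}.pkl','rb')) for k in 'AB'];r_=np.load('rack.npz');mid,M=r_['mid'],r_['M'];X,Y,n=M.T
for th in(80,110):
 for hgt,r,nm in((.0115,.036,'flange'),(.0165,.036,'flangetop'),(.0445,.025,'collar')):
  for k,cc,b in(('A',A,(75,75,95,95)),('B',B,(320,50,92,90))):
    im=dict(cc);im4=cv2.resize(cc['frame'],None,fx=4,fy=4,interpolation=cv2.INTER_LINEAR)
    ct=(black({'frame':im4},[4*v for v in b],th)+.5)/4-.5;p=onplane(cc,ct,mid+n*hgt,n)-mid;xy=np.c_[p@X,p@Y]
    s=max([circ(xy,r,[x0,.05],.0008) for x0 in np.arange(-.07,-.02,.01)],key=lambda s:s[1]);print(th,nm,k,(s[0]*1e3).round(2),s[1],len(xy),'arc',(np.degrees(np.arctan2(*(s[3]-s[0]).mean(0)[::-1]))).round())
f=c['frame'];v=cv2.convertScaleAbs(f);
hsv=cv2.cvtColor(f,cv2.COLOR_BGR2HSV)
z=np.hstack([cv2.resize(f[60:260,60:360],None,fx=2.6,fy=2.6,interpolation=cv2.INTER_CUBIC)])
cv2.imwrite('pics/wC.png',z);o=ctrl.get_obs();print(o['eef_pos'],o['eef_rot'],proj(c,[[.612,.1055,.068]]))
E
```

```text
80 flange A [-44.48  50.21] 487 841 arc -20.0
80 flange B [-44.52  49.21] 443 817 arc 34.0
80 flangetop A [-42.64  47.78] 403 841 arc 1.0
80 flangetop B [-42.85  50.04] 374 817 arc 39.0
80 collar A [-40.4   48.29] 254 841 arc 144.0
80 collar B [-40.62  51.58] 246 817 arc -147.0
110 flange A [-43.85  49.3 ] 477 866 arc -39.0
110 flange B [-43.94  49.67] 622 853 arc 24.0
110 flangetop A [-41.72  47.56] 522 866 arc -28.0
110 flangetop B [-42.5   50.75] 482 853 arc 24.0
110 collar A [-41.09  48.82] 276 866 arc 138.0
110 collar B [-41.26  51.21] 242 853 arc -148.0
[0.59843556 0.10958543 0.30025487] [-8.12390277e-04  9.97322091e-01 -7.31295910e-02 -2.22563826e-04] [[275.13442274 148.73286307]]
```

View pics/wC.png

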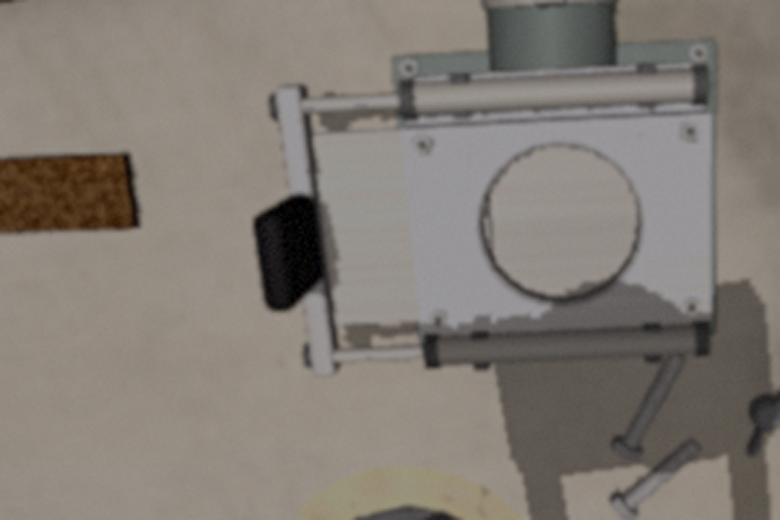

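View C shows a clean socket rim centred at about (276,145). The plate screws are at (223.5,116), (325.5,111), (228.5,183) and (326,178), and the handle top is at about (171,157).

```bash
python3 - <<'E'
from meas import *
B,C=[pickle.load(open(f'w{k}.pkl','rb')) for k in 'BC']
def ref(c,x,y,w=4):
    g=c['frame'].mean(2);x,y=round(x),round(y);f=g[y-w:y+w+1,x-w:x+w+1];s=np.clip(np.median(f)-6-f,0,None);yy,xx=np.mgrid[-w:w+1,-w:w+1]
    return x+(s*xx).sum()/s.sum(),y+(s*yy).sum()/s.sum()
sc=[ref(C,*p) for p in((223.5,115.8),(325.4,110.8),(228.5,183.1),(326.2,178.1))];sb=[ref(B,*p) for p in((106,247.5),(184,212.5),(213.7,264))]
print(np.round(sc,1).tolist(),np.round(sb,1).tolist())
T=[tri(C,sc[i],B,sb[j]) for i,j in((0,0),(1,1),(3,2))]
for t in T: print(t[0].round(4),t[1].round(4))
S=plane(C,sc,.068);print(S.round(4),'mean',S.mean(0).round(4))
d=(S[0]+S[2]-S[1]-S[3]);print('yaw',np.degrees(np.arctan2(-d[0],d[1])),'lens',np.linalg.norm(S[0]-S[1]),np.linalg.norm(S[0]-S[2]))
yaw=np.arctan2(-d[0],d[1])
# radial rim edges
g=cv2.cvtColor(C['frame'],cv2.COLOR_BGR2GRAY).astype(np.float32)
for nm,c in(('C',C),('B',B)):
    g=cv2.GaussianBlur(cv2.cvtColor(c['frame'],cv2.COLOR_BGR2GRAY),(3,3),0).astype(np.float32)
    ctr=S.mean(0).copy()
    for it in range(4):
        pts=[]
        for a in np.radians(np.arange(0,360,5)):
            rr=np.arange(.027,.038,.00025);W=ctr+np.c_[rr*np.cos(a),rr*np.sin(a),0*rr];uv=proj(c,W).astype(np.float32)
            v=cv2.remap(g,uv[:,:1],uv[:,1:],cv2.INTER_LINEAR)[:,0];k=np.gradient(v);
            i=np.argmax(k)
            if k[i]>1.0: pts.append(W[i,:2])
        pts=np.array(pts)
        f=least_squares(lambda q:np.linalg.norm(pts-q[:2],axis=1)-q[2],[*ctr[:2],.031],loss='soft_l1',f_scale=.0005);ctr[:2]=f.x[:2]
    print(nm,'circle',f.x,len(pts),np.abs(f.fun).mean())
# handle
def blob(c,b):
    return black(c,b,50)
Hc=blob(C,(145,125,45,60));print('handle C',cv2.boxPoints(cv2.minAreaRect(Hc.astype(np.float32))).tolist(),Hc.min(0),Hc.max(0))
h=cv2.approxPolyDP(cv2.convexHull(Hc.astype(np.float32)),2.,True)[:,0];print(h.tolist());P_=plane(C,h,.112);print(P_.round(4).tolist())
gc=S.mean(0);ax=np.array([np.cos(yaw),np.sin(yaw)]);ay=np.array([-np.sin(yaw),np.cos(yaw)])
q=P_[:,:2]-gc[:2];print('gate-frame',np.c_[q@ax,q@ay].round(4).tolist(), 'expect x+-.018,y .094-.106')
E
```

```text
[[222.8, 115.6], [325.1, 110.5], [227.8, 185.2], [326.1, 180.5]] [[105.8, 247.4], [182.8, 212.0], [215.1, 265.8]]
[0.6522 0.1511 0.0688] 0.0002
[0.6423 0.0519 0.0699] 0.0001
[0.5717 0.0585 0.0695] 0.0005
[[0.6521 0.1512 0.068 ]
 [0.642  0.0517 0.068 ]
 [0.5817 0.1597 0.068 ]
 [0.5716 0.0584 0.068 ]] mean [0.6118 0.1052 0.068 ]
yaw -5.724582381348173 lens 0.10004998173210176 0.07092366440328499
C circle [0.61485918 0.10504782 0.0316414 ] 72 0.00020477653174156684
B circle [0.61471826 0.10389265 0.03116025] 69 0.00042760218299855735
handle C [[156.5199737548828, 137.63999938964844], [180.87998962402344, 134.1599884033203], [186.8000030517578, 175.59999084472656], [162.4399871826172, 179.0800018310547]] [158. 135.] [185. 178.]
[[181.0, 136.0], [185.0, 166.0], [172.0, 177.0], [165.0, 178.0], [162.0, 174.0], [158.0, 145.0], [171.0, 136.0]]
[[0.644, 0.1845, 0.112], [0.617, 0.187, 0.112], [0.6088, 0.2011, 0.112], [0.6089, 0.2077, 0.112], [0.6129, 0.2095, 0.112], [0.6394, 0.2066, 0.112], [0.6454, 0.1932, 0.112]]
gate-frame [[0.0241, 0.082], [-0.003, 0.0818], [-0.0126, 0.095], [-0.0132, 0.1016], [-0.0093, 0.1038], [0.0173, 0.1036], [0.0246, 0.0909]] expect x+-.018,y .094-.106
```

The socket centre is (0.6148, 0.1045, ~0.069), the gate yaw is -5.8°, and the handle is at about (0.625, 0.204). These fit the given sizes. Now I'll plan the pre-grasp.

```bash
python3 - <<'E'
from meas import *
from bench import ctrl
t=pickle.load(open('top0.pkl','rb'))
r_=np.load('rack.npz');mid,M=r_['mid'],r_['M'];X,Y,n=M.T
base=mid-.0427*X+.0498*Y;print('base',base);np.save('base.npy',base)
o=ctrl.get_obs();g=P(np.radians(-31.75),np.radians(20))
p,r=plan(o['eef_pos'],Rq(o['eef_rot']),base+n*.10,g,10,85)
plan(p,r,base+n*.019,g,10,85)
E
```

```text
base [ 0.65012211 -0.17602343  0.04582647]
[[6.1,26.2,16.0,-0.007,0.035,0.04,85],[6.6,25.8,16.4,-0.007,0.034,0.04,85],[7.1,25.4,16.8,-0.007,0.035,0.04,85],[7.5,25.0,17.3,-0.007,0.034,0.04,85],[7.9,24.6,17.7,-0.007,0.035,0.041,85],[8.3,24.1,18.1,-0.008,0.034,0.04,85],[8.6,23.6,18.6,-0.007,0.035,0.041,85],[8.9,23.1,19.1,-0.008,0.034,0.04,85],[9.1,22.6,19.6,-0.007,0.035,0.041,85],[9.4,22.2,20.0,-0.008,0.034,0.04,85]]
end [ 0.621  -0.1581  0.1398] err [-0.03 -0.04  0.04] 0.022
[[0.0,-0.0,8.1,0.0,0.0,0.0,85],[0.0,-0.0,8.1,0.0,0.0,0.0,85],[0.0,-0.0,8.1,0.0,0.0,0.0,85],[0.0,-0.0,8.1,0.0,0.0,0.0,85],[0.0,-0.0,8.1,0.0,0.0,0.0,85],[0.0,-0.0,8.1,0.0,0.0,0.0,85],[0.0,-0.0,8.1,0.0,0.0,0.0,85],[0.0,-0.0,8.1,0.0,0.0,0.0,85],[0.0,-0.0,8.1,0.0,0.0,0.0,85],[0.0,-0.1,8.1,0.0,0.0,0.0,85]]
end [ 0.6446 -0.1726  0.0637] err [-0.    0.05  0.03] 0.022
```

Request:
jog_arm --series '[[[6.1,26.2,16,-0.007,0.035,0.04,85],[6.6,25.8,16.4,-0.007,0.034,0.04,85],[7.1,25.4,16.8,-0.007,0.035,0.04,85],[7.5,25,17.3,-0.007,0.034,0.04,85],[7.9,24.6,17.7,-0.007,0.035,0.041,85],[8.3,24.1,18.1,-0.008,0.034,0.04,85],[8.6,23.6,18.6,-0.007,0.035,0.041,85],[8.9,23.1,19.1,-0.008,0.034,0.04,85],[9.1,22.6,19.6,-0.007,0.035,0.041,85],[9.4,22.2,20,-0.008,0.034,0.04,85]]]'

```text
time_s: 4.3
eef_pos: [0.6204, -0.1632, 0.1398]
eef_rot: [0.049, 0.946, -0.273, 0.168]
wrist_force: [1.2, 0.5, -0.2]
opening: 0.998
grasp_force: 0.0
```

```bash
python3 - <<'E'
from meas import *
from bench import ctrl
c=ctrl.camera('wrist');pickle.dump(c,open('wD.pkl','wb'));cv2.imwrite('pics/wD.png',c['frame'])
r_=np.load('rack.npz');mid,M=r_['mid'],r_['M'];X,Y,n=M.T;base=np.load('base.npy')
o=ctrl.get_obs();g=P(np.radians(-31.75),np.radians(20))
print(o['eef_pos']-(base+.1*n),proj(c,base+n*.0445),proj(c,base+n*.0165))
plan(o['eef_pos'],Rq(o['eef_rot']),base+n*.019,g,10,85)
E
```

```text
[-0.0026894  -0.00764643 -0.00352832] [[266.346122   233.70847796]] [[267.15723894 216.35617876]]
[[-0.0,-0.8,7.7,0.001,0.0,-0.001,85],[-0.1,-0.8,7.7,0.001,0.0,-0.001,85],[-0.0,-0.8,7.7,0.001,0.0,-0.001,85],[-0.1,-0.8,7.7,0.001,0.0,-0.001,85],[-0.0,-0.8,7.7,0.0,0.0,-0.001,85],[-0.1,-0.8,7.7,0.001,0.0,-0.001,85],[-0.0,-0.8,7.7,0.0,0.0,-0.001,85],[-0.1,-0.9,7.7,0.001,0.0,-0.001,85],[-0.0,-0.8,7.7,0.0,0.0,-0.001,85],[-0.0,-0.9,7.8,0.001,0.0,-0.001,85]]
end [ 0.6447 -0.1726  0.0637] err [ 0.07  0.01 -0.02] 0.021
```

View pics/wD.png

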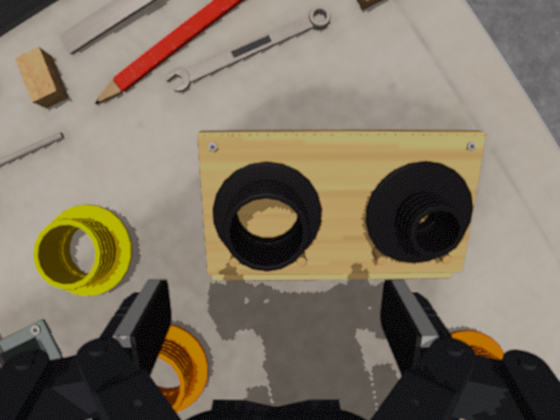

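The picture shows the wide adapter centred at about (267,216), which is where my measurement projects it. The fingers are not in line yet. The arm may not have settled, so I'll let it settle before descending.

Request:
jog_arm --series '[[[0,0,0,0,0,0,85],[0,0,0,0,0,0,85],[0,0,0,0,0,0,85],[0,0,0,0,0,0,85],[0,0,0,0,0,0,85],[0,0,0,0,0,0,85],[0,0,0,0,0,0,85],[0,0,0,0,0,0,85],[0,0,0,0,0,0,85],[0,0,0,0,0,0,85]]]'

```text
time_s: 5.35
eef_pos: [0.6202, -0.1624, 0.1402]
eef_rot: [0.049, 0.946, -0.273, 0.167]
wrist_force: [0.6, -0.2, -0.2]
opening: 0.992
grasp_force: 0.0
```

```bash
python3 - <<'E'
from meas import *
from bench import ctrl
r_=np.load('rack.npz');M=r_['M'];X,Y,n=M.T;base=np.load('base.npy')
g=P(np.radians(-31.75),np.radians(20))
c=ctrl.camera('wrist');pickle.dump(c,open('wD.pkl','wb'));o=ctrl.get_obs();print(o['eef_pos'],M.T@(o['eef_pos']-base),o['dq'].round(3),np.degrees((Rq(o['eef_rot']).inv()*g).as_rotvec()))
S=[]
for hgt,r,nm,rg in((.0115,.036,'flange',(160,270)),(.0165,.036,'flangetop',0),(.0445,.025,'collar',0)):
    im4=cv2.resize(c['frame'],None,fx=4,fy=4);ct=(black({'frame':im4},[4*v for v in(205,150,130,128)],100)+.5)/4-.5
    p=onplane(c,ct,base+n*hgt,n)-base;xy=np.c_[p@X,p@Y]
    s=max([circ(xy,r,[x0,0],.0006) for x0 in np.arange(-.02,.021,.01)],key=lambda s:s[1]);print(nm,(s[0]*1e3).round(2),s[1],len(xy),'arc',(np.degrees(np.arctan2(*(s[3]-s[0]).mean(0)[::-1]))).round())
plan(o['eef_pos'],Rq(o['eef_rot']),base+n*.019,g,10,85)
E
```

```text
[ 0.6202339  -0.16237153  0.14020547] [ 0.00164658 -0.00412206  0.09983673] [ 0.001 -0.001  0.     0.002 -0.    -0.002] [ 0.21082646 -0.04586965 -0.34065907]
flange [-1.46  0.34] 795 1228 arc -4.0
flangetop [-0.54  0.28] 516 1228 arc -3.0
collar [1.46 0.18] 355 1228 arc 175.0
[[-0.2,-0.4,8.1,0.0,-0.0,-0.001,85],[-0.2,-0.4,8.1,0.0,-0.0,-0.001,85],[-0.2,-0.5,8.1,0.0,-0.0,-0.0,85],[-0.2,-0.4,8.1,0.001,-0.0,-0.001,85],[-0.2,-0.4,8.1,0.0,-0.0,-0.0,85],[-0.1,-0.5,8.1,0.001,-0.0,-0.001,85],[-0.2,-0.4,8.1,0.0,-0.0,-0.0,85],[-0.1,-0.4,8.0,0.001,-0.0,-0.001,85],[-0.2,-0.5,8.1,0.0,-0.0,-0.0,85],[-0.1,-0.4,8.0,0.001,-0.001,-0.001,85]]
end [ 0.6446 -0.1726  0.0637] err [ 0.   -0.02  0.03] 0.022
```

Request:
jog_arm --series '[[[-0.2,-0.5,10.1,0,0,-0.001,85],[-0.2,-0.5,10.1,0.001,0,-0.001,85],[-0.2,-0.5,10.1,0,0,0,85],[-0.2,-0.6,10.1,0.001,0,-0.001,85],[-0.2,-0.6,10.1,0,0,0,85],[-0.2,-0.6,10.1,0.001,-0.001,-0.001,85],[-0.2,-0.6,10.1,0,0,-0.001,85],[-0.2,-0.6,10.1,0.001,0,-0.001,85],[0,0,0,0,0,0,85],[0,0,0,0,0,0,85]]]'

```text
time_s: 6.4
eef_pos: [0.6447, -0.1724, 0.0634]
eef_rot: [0.047, 0.947, -0.269, 0.167]
wrist_force: [0.0, -0.1, 0.1]
opening: 0.996
grasp_force: 0.0
```

```bash
python3 - <<'E'
from meas import *
from bench import ctrl
r_=np.load('rack.npz');M=r_['M'];base=np.load('base.npy')
o=ctrl.get_obs();print(M.T@(o['eef_pos']-base),o['wrist_force'])
E
```

```text
[-0.00010517  0.0002294   0.01873686] [ 0.03852532 -0.07304134  0.11043874]
```

Position is within 0.3 mm and there is no contact force. Closing now.

Request:
jog_arm --series '[[[0,0,0,0,0,0,60],[0,0,0,0,0,0,52],[0,0,0,0,0,0,45],[0,0,0,0,0,0,40],[0,0,0,0,0,0,40],[0,0,0,0,0,0,40],[0,0,0,0,0,0,40],[0,0,0,0,0,0,40],[0,0,-2,0,0,0,40],[0,0,-4,0,0,0,40]]]'

```text
time_s: 7.4
eef_pos: [0.6428, -0.1712, 0.0694]
eef_rot: [0.047, 0.947, -0.269, 0.167]
wrist_force: [0.1, -0.1, -1.8]
opening: 0.569
grasp_force: 61.9
```

```bash
python3 - <<'E'
from meas import *
from bench import ctrl
r_=np.load('rack.npz');M=r_['M'];base=np.load('base.npy');n=M[:,2]
o=ctrl.get_obs();print(M.T@(o['eef_pos']-base),o['wrist_force'],o['opening']*85.4,o['grasp_force'])
g=P(np.radians(-31.75),np.radians(20));G=P(np.radians(-18))
p,r=plan(o['eef_pos'],Rq(o['eef_rot']),base+n*.10,g,4,40)
p,r=plan(p,r,np.array([.6148,.1045,.20]),P(np.radians(-5.8)),10,40)
E
```

```text
[-0.00020529  0.00020941  0.0251232 ] [ 0.07023555 -0.05168985 -1.75901644] 48.58307581451986 61.87996208667755
[[0.0,0.0,-18.7,-0.0,0.0,0.0,40],[0.1,0.1,-18.7,-0.0,0.0,0.0,40],[0.0,0.0,-18.7,-0.0,0.0,0.0,40],[0.1,0.1,-18.8,-0.0,0.001,0.0,40]]
end [ 0.6211 -0.1581  0.1398] err [ 0.02 -0.03  0.04] 0.027
[[-11.4,-22.0,-10.6,0.008,-0.034,-0.045,40],[-10.8,-22.6,-10.0,0.008,-0.034,-0.045,40],[-10.1,-23.1,-9.5,0.008,-0.034,-0.045,40],[-9.3,-23.6,-8.9,0.008,-0.034,-0.045,40],[-8.5,-24.1,-8.5,0.008,-0.035,-0.045,40],[-7.7,-24.6,-8.0,0.008,-0.034,-0.045,40],[-6.9,-24.9,-7.5,0.008,-0.035,-0.044,40],[-6.1,-25.3,-7.1,0.008,-0.035,-0.045,40],[-5.1,-25.6,-6.7,0.008,-0.034,-0.044,40],[-4.2,-25.8,-6.3,0.007,-0.035,-0.045,40]]
end [0.6148 0.1044 0.2   ] err [ 0.04 -0.05  0.03] 0.031
```

Gripped: 62 N at about 50 mm. Next I'll lift and carry it over.

Request:
jog_arm --series '[[[0,0,-8,0,0,0,40],[0,0,-14,0,0,0,40],[0,0,-18,0,0,0,40],[0,0,-20,0,0,0,40],[0,0,-15,0,0,0,40],[0,-10,-8,0,-0.03,-0.03,40],[-5,-18,-6,0.008,-0.04,-0.045,40],[-8,-22,-6,0.008,-0.04,-0.045,40],[-9,-24,-8,0.008,-0.04,-0.045,40],[-9,-24,-8,0.008,-0.04,-0.045,40]]]'

```text
time_s: 8.4
eef_pos: [0.6294, -0.0516, 0.1669]
eef_rot: [0.023, 0.983, -0.169, 0.075]
wrist_force: [0.3, -0.1, -1.0]
opening: 0.565
grasp_force: 62.0
```

```bash
python3 - <<'E'
from meas import *
from bench import ctrl
o=ctrl.get_obs();print(o['eef_pos'],o['wrist_force'],o['opening']*85.4,o['grasp_force'])
p,r=plan(o['eef_pos'],Rq(o['eef_rot']),np.array([.6148,.1045,.16]),P(np.radians(-5.8)),10,40)
E
```

```text
[ 0.62935743 -0.05161308  0.16689372] [ 0.33182595 -0.08681914 -0.97859612] 48.271518882681505 61.97767496109009
[[-6.6,-14.2,-0.6,0.004,-0.015,-0.024,40],[-6.2,-14.4,-0.5,0.004,-0.015,-0.024,40],[-5.9,-14.5,-0.3,0.004,-0.015,-0.024,40],[-5.6,-14.7,-0.2,0.004,-0.015,-0.024,40],[-5.2,-14.8,-0.0,0.004,-0.015,-0.024,40],[-4.9,-14.9,0.1,0.004,-0.015,-0.024,40],[-4.5,-15.1,0.2,0.004,-0.015,-0.024,40],[-4.1,-15.1,0.3,0.004,-0.016,-0.023,40],[-3.8,-15.2,0.5,0.004,-0.015,-0.024,40],[-3.3,-15.4,0.6,0.003,-0.016,-0.023,40]]
end [0.6148 0.1045 0.16  ] err [ 0.04  0.02 -0.03] 0.027
```

Request:
jog_arm --series '[[[-6.6,-15,-0.6,0.004,-0.015,-0.024,40],[-6.2,-16,-0.5,0.004,-0.015,-0.024,40],[-5.9,-16.5,-0.3,0.004,-0.015,-0.024,40],[-5.6,-17,-0.2,0.004,-0.015,-0.024,40],[-5.2,-17,0,0.004,-0.015,-0.024,40],[-4.9,-17,0.1,0.004,-0.015,-0.024,40],[-4.5,-17,0.2,0.004,-0.015,-0.024,40],[-4.1,-16,0.3,0.004,-0.016,-0.023,40],[-3.8,-13,0.5,0.004,-0.015,-0.024,40],[-3.3,-5,0.6,0.003,-0.016,-0.023,40]]]'

```text
time_s: 9.4
eef_pos: [0.6168, 0.1061, 0.1581]
eef_rot: [0.0, 0.999, -0.05, -0.001]
wrist_force: [1.1, -0.0, -0.7]
opening: 0.566
grasp_force: 62.0
```

```bash
python3 - <<'E'
from meas import *
from bench import ctrl
for k in range(2): c=ctrl.camera('wrist')
s=ctrl.camera('scene');t=ctrl.camera('top');pickle.dump(dict(w=c,s=s,t=t),open('E.pkl','wb'))
o=ctrl.get_obs();r=Rq(o['eef_rot']);print(o['time_s'],o['eef_pos'],o['dq'].round(3),np.degrees((r.inv()*P(np.radians(-5.8))).as_rotvec()))
w=proj(c,o['eef_pos']+r.apply([[0,0,-.025],[0,0,.019]]));print(w)
f=lambda c,x,y,w,h,k:cv2.resize(c['frame'][y:y+h,x:x+w],None,fx=k,fy=k,interpolation=cv2.INTER_CUBIC)
ps=proj(s,o['eef_pos'])[0].astype(int);pt=proj(t,o['eef_pos'])[0].astype(int);print(ps,pt)
i=np.hstack([f(c,75,200,400,220,1),f(s,ps[0]-50,ps[1]-55,100,110,4)[:440]][:0]+[cv2.resize(c['frame'],(400,300)),cv2.resize(f(s,ps[0]-50,ps[1]-37,100,75,1),(400,300),interpolation=cv2.INTER_CUBIC)])
cv2.imwrite('pics/E.png',(255*(i/255.)**.6).astype(np.uint8))
plan(o['eef_pos'],r,np.array([.6148,.1045,.10]),P(np.radians(-5.8)),10,40)
E
```

```text
9.6 [0.61707404 0.1040658  0.15811637] [-0.009 -0.007  0.004  0.001 -0.002  0.002] [ 0.05606579 -0.01555714 -0.1239603 ]
[[281.12444306 312.49061734]
 [279.86055795 257.70470345]]
[234 174] [240 155]
[[-0.2,-0.0,5.8,0.0,-0.0,-0.0,40],[-0.2,-0.0,5.8,0.0,-0.0,-0.0,40],[-0.2,-0.0,5.8,0.0,-0.0,-0.0,40],[-0.2,-0.0,5.8,0.0,-0.0,-0.0,40],[-0.3,-0.0,5.8,0.0,-0.0,-0.0,40],[-0.2,-0.1,5.8,0.0,-0.0,-0.0,40],[-0.3,-0.0,5.8,0.0,-0.0,-0.001,40],[-0.2,-0.1,5.8,0.0,-0.0,-0.0,40],[-0.3,-0.0,5.9,0.0,-0.0,-0.001,40],[-0.2,-0.1,5.8,0.001,-0.0,-0.0,40]]
end [0.6148 0.1045 0.1   ] err [0.03 0.04 0.02] 0.018
```

View pics/E.png

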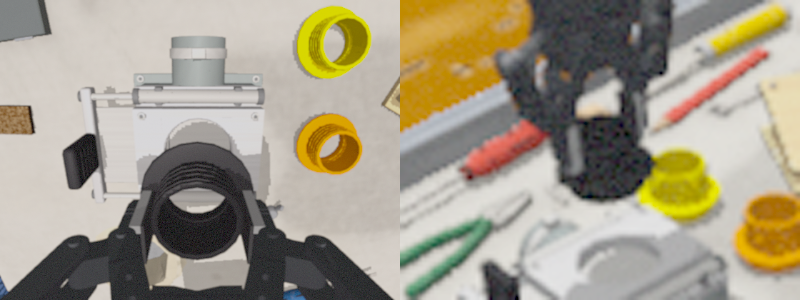

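The adapter is held level, collar up, with its flange arc in wrist view near full-resolution (275,205). I'll measure its centre in the tool frame from that near-side flange edge.

```bash
python3 - <<'E'
from meas import *
from bench import ctrl
E=pickle.load(open('E.pkl','rb'));c=E['w'];o=ctrl.get_obs();r=Rq(o['eef_rot']);n=r.apply([0,0,-1.]);tcp=o['eef_pos']
im4=cv2.resize(c['frame'],None,fx=4,fy=4)
# flange upper arc: per column first dark pixel
m=(im4.max(2)<75)
pts=[(x,800//1*0+int(np.argmax(m[740:1100,x]))+740) for x in range(830,1380,10)]
uv=(np.array(pts)+.5)/4-.5
for h in(.0072,.0022):
    p=r.inv().apply(onplane(c,uv,tcp+r.apply([0,0,h]),n)-tcp)[:,:2]
    for x0 in(0,):
        s=circ(p,.036,[x0,0],.0006);f=least_squares(lambda q:np.linalg.norm(p-q[:2],axis=1)-q[2],[0,0,.036],loss='soft_l1',f_scale=3e-4);print(h,(s[0]*1e3).round(2),s[1],len(p),s[2],'free',f.x.round(4))
# socket rim upper arc visible above flange, from this view too
E
```

```text
0.0072 [-2.32 -1.99] 53 55 0.0001957801109464469 free [-0.0013 -0.002   0.0351]
0.0022 [-0.77 -2.02] 50 55 0.00027705656582061164 free [ 0.0015 -0.002   0.0339]
```

```bash
cat > held.py <<'E'
from meas import *
from bench import ctrl
ctrl.camera('wrist');c=ctrl.camera('wrist');pickle.dump(c,open('F.pkl','wb'));o=ctrl.get_obs();r=Rq(o['eef_rot']);n=r.apply([0,0,-1.]);tcp=o['eef_pos']
print(o['time_s'],tcp,'cam in tool',r.inv().apply(np.array(c['xyz'])-tcp),o['dq'].round(4))
im4=cv2.resize(c['frame'],None,fx=4,fy=4);m=(im4.max(2)<75)
uv=(np.array([(x,int(np.argmax(m[740:1100,x]))+740) for x in range(830,1380,10)])+.5)/4-.5
for h in(.0072,.0022):
    p=onplane(c,uv,tcp+r.apply([0,0,h]),n)-tcp;p=r.inv().apply(p)[:,:2];s=circ(p,.036,[0,0],.0006);print(h,(s[0]*1e3).round(2),s[1],len(p),s[2])
# socket rim in this view (upper part) with fixed radius from C
g=cv2.GaussianBlur(cv2.cvtColor(c['frame'],cv2.COLOR_BGR2GRAY),(3,3),0).astype(np.float32);ctr=np.array([.6148,.1045,.068])
for it in range(4):
    pts=[]
    for a in np.radians(np.arange(-50,41,4)):
        rr=np.arange(.028,.037,.00025);W=ctr+np.c_[rr*np.cos(a),rr*np.sin(a),0*rr];q=proj(c,W).astype(np.float32)
        v=cv2.remap(g,q[:,:1],q[:,1:],cv2.INTER_LINEAR)[:,0];k=np.gradient(v);i=np.argmax(k)
        if k[i]>1: pts.append(W[i,:2])
    pts=np.array(pts);f=least_squares(lambda q:np.linalg.norm(pts-q,axis=1)-.0314,ctr[:2],loss='soft_l1',f_scale=5e-4);ctr[:2]=f.x
print('socket',ctr,len(pts),np.abs(f.fun).mean())
E
python3 held.py
```

```text
9.7 [0.6171054  0.1037891  0.15825868] cam in tool [ 0.08387519 -0.00042415 -0.14324547] [-0.002  -0.0029  0.0009  0.0017  0.0023 -0.0011]
0.0072 [-1.65 -0.18] 55 55 0.00020113073494117787
0.0022 [-0.09 -0.3 ] 50 55 0.0002456609053961729
socket [0.61388451 0.10610361 0.068     ] 23 0.001270202143406922
```

Settled, the adapter sits at (0, -0.2) mm in the tool frame, so it is centred. Next, move over the socket and stop with the spigot about 6 mm above it.

Request:
jog_arm --series '[[[-0.6,-0.1,6,0,0,0,40],[-0.5,-0.2,8,0,0,-0.001,40],[-0.5,-0.1,10,0,0,0,40],[-0.4,-0.1,10,0,0,-0.001,40],[-0.2,0,10,0,0,0,40],[0,0,8,0,0,0,40],[0,0,6,0,0,0,40],[0,0,5,0,0,0,40],[0,0,0,0,0,0,40],[0,0,0,0,0,0,40]]]'

```text
time_s: 10.7
eef_pos: [0.6151, 0.1051, 0.0954]
eef_rot: [0.0, 0.999, -0.051, 0.0]
wrist_force: [0.0, 0.6, -1.7]
opening: 0.567
grasp_force: 62.0
```

```bash
python3 - <<'E'
from meas import *
from bench import ctrl
ctrl.camera('wrist');o=ctrl.get_obs();r=Rq(o['eef_rot']);print(o['eef_pos'],o['wrist_force'],o['dq'].round(4),np.degrees((r.inv()*P(np.radians(-5.8))).as_rotvec()),r.inv().apply(np.array([.6149,.1045,.075])-o['eef_pos']))
E
```

```text
[0.61527384 0.10512829 0.09567761] [ 0.24377565 -0.26624186 -0.92666307] [-0.0006 -0.0053 -0.0014 -0.0004  0.0026 -0.0012] [ 0.03070796 -0.0636828   0.00780759] [-0.0003315   0.00065173  0.0206776 ]
```

Request:
jog_arm --series '[[[-0.3,0.3,2,0,-0.001,0,40],[0,0.2,2,0,0,0,40],[0,0,2,0,0,0,40],[0,0,2,0,0,0,40],[0,0,2,0,0,0,40],[0,0,2,0,0,0,40],[0,0,2,0,0,0,40],[0,0,1,0,0,0,40],[0,0,0,0,0,0,40],[0,0,0,0,0,0,40]]]'

```text
time_s: 11.75
eef_pos: [0.6146, 0.1046, 0.0803]
eef_rot: [0.0, 0.999, -0.051, -0.0]
wrist_force: [-0.2, -0.4, -0.5]
opening: 0.568
grasp_force: 62.0
```

The spigot is about 7 mm into the hole with no contact force. I'll continue gently.

Request:
jog_arm --series '[[[0,0,1,0,0,0,40],[0,0,1,0,0,0,40],[0,0,0.8,0,0,0,40],[0,0,0.6,0,0,0,40],[0,0,0.5,0,0,0,40],[0,0,0.3,0,0,0,40],[0,0,0,0,0,0,40],[0,0,0,0,0,0,40],[0,0,0,0,0,0,40],[0,0,0,0,0,0,40]]]'

```text
time_s: 12.75
eef_pos: [0.6149, 0.1046, 0.0786]
eef_rot: [0.0, 0.999, -0.05, -0.0]
wrist_force: [-8.5, -1.1, 15.3]
opening: 0.569
grasp_force: 63.6
```

Contact at 15 N, with 8.5 N of side load toward -x, about 2 mm before the expected seat. I'll follow the side force a little and then press on.

Request:
jog_arm --series '[[[-0.4,0,0,0,0,0,40],[-0.4,0,0,0,0,0,40],[0,0,0,0,0,0,40],[0,0,0,0,0,0,40],[0,0,0,0,0,0,40],[0,0,0,0,0,0,40],[0,0,0,0,0,0,40],[0,0,0,0,0,0,40],[0,0,0,0,0,0,40],[0,0,0,0,0,0,40]]]'

```text
time_s: 13.75
eef_pos: [0.6149, 0.1046, 0.0786]
eef_rot: [0.0, 0.999, -0.05, 0.001]
wrist_force: [-4.9, -1.2, 13.6]
opening: 0.571
grasp_force: 63.2
```

```bash
python3 - <<'E'
from meas import *
from bench import ctrl
c=ctrl.camera('wrist');s=ctrl.camera('scene');o=ctrl.get_obs();r=Rq(o['eef_rot']);print(o['eef_pos'],o['wrist_force'],o['torque'],np.degrees((r.inv()*P(np.radians(-5.8))).as_rotvec()))
f=lambda c,x,y,w,h,k:cv2.resize(c['frame'][y:y+h,x:x+w],None,fx=k,fy=k,interpolation=cv2.INTER_CUBIC)
i=np.hstack([f(c,150,130,250,190,2)[:380],f(s,195,165,75,95,4)[:380]])
cv2.imwrite('pics/G.png',(255*(i/255.)**.5).astype(np.uint8));print(i.shape)
E
```

```text
[0.61486568 0.10461711 0.07863903] [-5.06937948 -1.65489663 12.61043725] [0.040312   0.74020194 0.05165447] [ 0.03427343 -0.103537    0.01000985]
(380, 800, 3)
```

View pics/G.png

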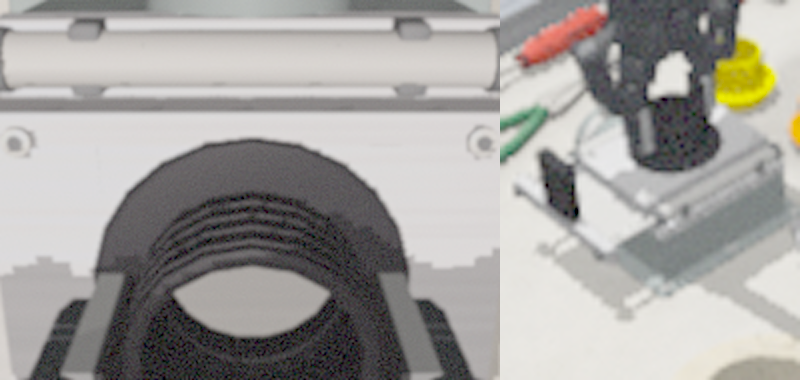

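The flange lies on the plate, or within 1–2 mm of it, with the spigot well inside the hole. The moment indicates the +x edge touches first, meaning a slight tilt in the pads. I'll release so it drops flat, then check.

Request:
jog_arm --series '[[[0,0,-0.5,0,0,0,52],[0,0,0,0,0,0,56],[0,0,0,0,0,0,62],[0,0,0,0,0,0,70],[0,0,0,0,0,0,80],[0,0,0,0,0,0,85],[0,0,0,0,0,0,85],[0,0,-4,0,0,0,85],[0,0,-6,0,0,0,85],[0,0,-8,0,0,0,85]]]'

```text
time_s: 14.85
eef_pos: [0.6137, 0.1048, 0.095]
eef_rot: [0.0, 0.999, -0.051, -0.0]
wrist_force: [0.1, -0.4, 0.7]
opening: 0.995
grasp_force: 0.0
```

```bash
python3 - <<'E'
from meas import *
from bench import ctrl
o=ctrl.get_obs();r=Rq(o['eef_rot']);print(o['eef_pos'],o['wrist_force'],o['opening'])
plan(o['eef_pos'],r,np.array([.60,.11,.30]),P(np.radians(-5.8)),10,85)
E
```

```text
[0.6136776  0.10475949 0.09501385] [ 0.06597554 -0.39786356  0.68747094] 0.994757883230182
[[-1.4,-0.4,-20.5,0.0,0.0,0.0,85],[-1.4,-0.4,-20.5,0.0,0.0,0.0,85],[-1.4,-0.4,-20.5,0.0,0.0,0.0,85],[-1.4,-0.4,-20.5,0.0,0.0,0.0,85],[-1.5,-0.4,-20.5,0.0,0.0,0.0,85],[-1.4,-0.3,-20.5,0.0,0.0,0.0,85],[-1.5,-0.4,-20.5,0.0,0.0,0.0,85],[-1.4,-0.3,-20.5,0.0,0.0,0.0,85],[-1.5,-0.4,-20.5,0.0,0.0,0.0,85],[-1.4,-0.3,-20.5,0.001,0.001,0.0,85]]
end [0.6  0.11 0.3 ] err [ 0.03 -0.01  0.02] 0.024
```

Request:
jog_arm --series '[[[-1.4,-0.4,-15,0,0,0,85],[-1.4,-0.4,-20,0,0,0,85],[-1.4,-0.4,-20,0,0,0,85],[-1.4,-0.4,-20,0,0,0,85],[-1.5,-0.4,-20,0,0,0,85],[-1.4,-0.3,-20,0,0,0,85],[-1.5,-0.4,-20,0,0,0,85],[-1.4,-0.3,-10,0,0,0,85],[0,0,0,0,0,0,85],[0,0,0,0,0,0,85]]]'

```text
time_s: 15.85
eef_pos: [0.6025, 0.109, 0.2393]
eef_rot: [0.0, 0.999, -0.051, -0.0]
wrist_force: [0.1, 0.4, 0.1]
opening: 0.992
grasp_force: 0.0
```

```bash
cat > seat.py <<'E'
from meas import *
from bench import ctrl
ctrl.camera('wrist');c=ctrl.camera('wrist');pickle.dump(c,open('H.pkl','wb'));o=ctrl.get_obs();print(o['time_s'],o['eef_pos'],o['dq'].round(3))
# cloud by depth (check only) around the socket
S=np.array([.6148,.1045]);u0=proj(c,[*S,.085])[0]
vv,uu=np.mgrid[int(u0[1])-70:int(u0[1])+75,int(u0[0])-75:int(u0[0])+75];uv=np.c_[uu.ravel(),vv.ravel()]
ok=(uv[:,0]>=0)&(uv[:,1]>=0)&(uv[:,0]<560)&(uv[:,1]<420);uv=uv[ok];W=depth(c,uv);col=c['frame'][uv[:,1],uv[:,0]].max(1)
rr=np.linalg.norm(W[:,:2]-S,axis=1)
for nm,k in(('flange top',(rr>.028)&(rr<.034)&(col<75)&(W[:,2]<.088)),('plate',(rr>.0375)&(rr<.046)&(col>120)&(W[:,2]<.08)&(W[:,2]>.06)&(abs(W[:,0]-S[0])<.036)),('collar top',(rr>.0215)&(rr<.0245)&(W[:,2]>.09))):
    p=W[k];A=np.c_[p[:,:2]-S,np.ones(len(p))];a=np.linalg.lstsq(A,p[:,2],rcond=None)[0]
    e=p[:,2]-A@a;q=abs(e)<.002;a=np.linalg.lstsq(A[q],p[q,2],rcond=None)[0];print(nm,k.sum(),q.sum(),'slopes,z',a.round(4),'med',np.median(p[:,2]).round(4))
im4=cv2.resize(c['frame'],None,fx=4,fy=4);b=[int(4*v) for v in(u0[0]-75,max(0,u0[1]-75),150,140)];ct=(black({'frame':im4},b,80)+.5)/4-.5
for h,R_,nm in((.068,.036,'flange bot'),(.073,.036,'flange top'),(.101,.025,'collar top')):
    p=plane(c,ct,h)[:,:2]-S
    s=max([circ(p,R_,[x0,0],.0006) for x0 in(-.008,-.004,0,.004,.008)],key=lambda s:s[1]);print(nm,(s[0]*1e3).round(2),s[1],len(p),'arc',np.degrees(np.arctan2(*(s[3]-s[0]).mean(0)[::-1])).round())
E
python3 seat.py
```

```text
15.95 [0.60212183 0.10889952 0.238236  ] [-0.001  0.006  0.001 -0.001  0.    -0.001]
flange top 1173 1172 slopes,z [-0.0025  0.0002  0.0736] med 0.0736
plate 1666 1656 slopes,z [ 0.0013 -0.0004  0.0686] med 0.0686
collar top 960 573 slopes,z [ 0.0011 -0.0021  0.1007] med 0.1011
flange bot [-2.46  0.38] 751 947 arc 0.0
flange top [-2.14  0.41] 345 947 arc -3.0
collar top [12.63 -0.88] 155 947 arc -7.0
  return _methods._mean(a, axis=axis, dtype=dtype,
  ret = ret.dtype.type(ret / rcount)
```

Seated: the flange top is 5.0 mm above the plate and level, and its centre is within tolerance. Next I'll confirm the handle position from views C and H and plan the approach.

```bash
python3 - <<'E'
from meas import *
from bench import ctrl
C,H=[pickle.load(open(k,'rb')) for k in('wC.pkl','H.pkl')];yaw=np.radians(-5.8);G=np.array([.6148,.1045]);ax=np.array([np.cos(yaw),np.sin(yaw)]);ay=np.array([-np.sin(yaw),np.cos(yaw)])
hx=G+.1*ay;print('pred handle',hx)
for nm,c in(('C',C),('H',H)):
    u=proj(c,[*hx,.10])[0];x,y=int(u[0])-30,int(u[1])-35;im4=cv2.resize(c['frame'],None,fx=4,fy=4)
    ct=(black({'frame':im4},[4*x,4*y,260,280],80)+.5)/4-.5
    q=plane(c,ct,.112)[:,:2]-G;print(nm,'at z=.112: y max',(q@ay).max().round(4),'x min',(q@ax).min().round(4),end=' ')
    m=(c['frame'][y:y+70,x:x+65].max(2)<60);vv,uu=np.nonzero(m);W=depth(c,np.c_[uu+x,vv+y]);k=W[:,2]>.106;d=W[k][:,:2]-G
    print('depth top z',np.median(W[k,2]).round(4),k.sum(),'gate x',np.percentile(d@ax,[2,98]).round(4),'y',np.percentile(d@ay,[2,98]).round(4))
o=ctrl.get_obs();g=P(yaw)
p,r=plan(o['eef_pos'],Rq(o['eef_rot']),np.array([*hx,.17]),g,8,60)
plan(p,r,np.array([*hx,.077]),g,10,60)
E
```

```text
pred handle [0.62490563 0.20398807]
C at z=.112: y max 0.1051 x min -0.0302 depth top z 0.112 469 gate x [-0.0157  0.0165] y [0.0941 0.1045]
H at z=.112: y max 0.1049 x min -0.0235 depth top z 0.1118 684 gate x [-0.0159  0.0166] y [0.0944 0.1043]
[[1.7,-12.1,8.5,0.0,0.0,0.0,60],[1.7,-12.1,8.5,0.0,0.0,0.0,60],[1.6,-12.1,8.5,0.0,0.0,0.0,60],[1.7,-12.1,8.5,0.0,0.001,0.0,60],[1.6,-12.1,8.5,0.0,0.0,0.0,60],[1.6,-12.2,8.5,0.0,0.001,0.0,60],[1.7,-12.1,8.6,0.0,0.0,0.0,60],[1.6,-12.2,8.5,0.001,0.001,0.0,60]]
end [0.6249 0.204  0.17  ] err [-0.    0.04  0.03] 0.014
[[-0.0,0.0,9.3,-0.0,-0.0,0.0,60],[-0.0,0.0,9.3,-0.0,-0.0,0.0,60],[-0.0,0.0,9.3,-0.0,-0.0,0.0,60],[-0.0,0.0,9.3,-0.0,-0.0,0.0,60],[-0.0,0.0,9.3,-0.0,-0.0,0.0,60],[-0.0,0.0,9.3,-0.0,-0.0,0.0,60],[-0.0,0.0,9.3,-0.0,-0.0,0.0,60],[-0.0,0.0,9.3,-0.0,-0.0,0.0,60],[-0.0,0.0,9.3,-0.0,-0.0,0.0,60],[-0.0,0.1,9.3,-0.0,-0.0,0.0,60]]
end [0.6249 0.2039 0.077 ] err [ 0.01 -0.05  0.03] 0.014
```

The handle is where predicted: top at 0.112, centre at gate y ≈ 0.0993, so the gate is shut.

Request:
jog_arm --series '[[[1.7,-12.1,4,0,0,0,60],[1.7,-12.1,6,0,0,0,60],[1.6,-12.1,8,0,0,0,60],[1.7,-12.1,10,0,0,0,60],[1.6,-12.1,10,0,0,0,60],[1.6,-12.1,10,0,0,0,60],[1.7,-12.1,10,0,0,0,60],[1.6,-12.1,10,0,0,0,60],[0,0,0,0,0,0,60],[0,0,0,0,0,0,60]]]'

```text
time_s: 16.95
eef_pos: [0.6255, 0.2041, 0.1711]
eef_rot: [0.0, 0.999, -0.05, -0.001]
wrist_force: [-0.0, -0.6, -0.5]
opening: 0.704
grasp_force: 0.0
```

```bash
python3 - <<'E'
from meas import *
from bench import ctrl
ctrl.camera('wrist');o=ctrl.get_obs();r=Rq(o['eef_rot']);print(o['eef_pos'],o['dq'].round(3),o['opening']*85.4,r.inv().apply(np.array([.6249,.2035,.077])-o['eef_pos'])*1e3)
E
```

```text
[0.62589742 0.20371643 0.17172169] [-0.008 -0.014 -0.002  0.001  0.001 -0.002] 60.029441504421236 [-0.94189145  0.23607167 94.72221106]
```

Request:
jog_arm --series '[[[-0.1,0,11,0,0,0,60],[-0.1,0,12,0,0,0,60],[-0.1,0,12,0,0,0,60],[-0.1,0,12,0,0,0,60],[-0.1,0,12,0,0,0,60],[0,0,12,0,0,0,60],[0,0,12,0,0,0,60],[0,0,11,0,0,0,60],[0,0,0,0,0,0,60],[0,0,0,0,0,0,60]]]'

```text
time_s: 18.0
eef_pos: [0.6251, 0.2039, 0.0772]
eef_rot: [0.0, 0.999, -0.051, -0.001]
wrist_force: [-0.5, -0.2, 0.7]
opening: 0.703
grasp_force: 0.0
```

Request:
jog_arm --series '[[[0,0,0,0,0,0,45],[0,0,0,0,0,0,32],[0,0,0,0,0,0,24],[0,0,0,0,0,0,18],[0,0,0,0,0,0,12],[0,0,0,0,0,0,6],[0,0,0,0,0,0,4],[0,0,0,0,0,0,4],[0,0,0,0,0,0,4],[0,0,0,0,0,0,4]]]'

```text
time_s: 19.0
eef_pos: [0.6253, 0.2045, 0.0779]
eef_rot: [-0.0, 0.999, -0.05, -0.0]
wrist_force: [-1.1, 6.2, 4.3]
opening: 0.134
grasp_force: 59.2
```

```bash
python3 - <<'E'
from meas import *
from bench import ctrl
o=ctrl.get_obs();r=Rq(o['eef_rot']);yaw=np.radians(-5.8);ay=np.array([-np.sin(yaw),np.cos(yaw)]);print(o['eef_pos'],o['wrist_force'],o['opening']*85.4,o['grasp_force'],'gate y',(o['eef_pos'][:2]-[.6148,.1045])@ay)
E
```

```text
[0.62533158 0.20449422 0.07792841] [-1.06344935  6.19923217  4.31672623] 11.451279175107024 59.23718512058258 gate y 0.10054660585930954
```

Gripped: 59 N at about 12 mm. Drawing 30 mm toward gate +y, which is tool -y.

Request:
jog_arm --series '[[[0,-2,0,0,0,0,4],[0,-4,0,0,0,0,4],[0,-4,0,0,0,0,4],[0,-5,0,0,0,0,4],[0,-5,0,0,0,0,4],[0,-4,0,0,0,0,4],[0,-4,0,0,0,0,4],[0,-2,0,0,0,0,4],[0,0,0,0,0,0,4],[0,0,0,0,0,0,4]]]'

```text
time_s: 20.0
eef_pos: [0.628, 0.2309, 0.0779]
eef_rot: [0.002, 0.999, -0.051, -0.001]
wrist_force: [-4.8, -9.1, 8.3]
opening: 0.131
grasp_force: 60.0
```

```bash
cat > fin.py <<'E'
from meas import *
from bench import ctrl
c=ctrl.camera('wrist');t=ctrl.camera('top');s=ctrl.camera('scene');pickle.dump(dict(w=c,t=t,s=s),open('K.pkl','wb'));o=ctrl.get_obs();yaw=np.radians(-5.8);ax=np.array([np.cos(yaw),np.sin(yaw)]);ay=np.array([-np.sin(yaw),np.cos(yaw)]);G=np.array([.6148,.1045])
print(o['time_s'],o['eef_pos'],o['wrist_force'],o['opening']*85.4,o['grasp_force'],o['dq'].round(3),'gate y',(o['eef_pos'][:2]-G)@ay)
# profile along gate y on the cross bar's +x arm: bar outer/inner edge at top z=.064, expect .095..105+q
for nm,cc in(('w',c),('t',t)):
    g=cv2.cvtColor(cc['frame'],cv2.COLOR_BGR2GRAY).astype(np.float32)
    for x in(.045,.037,.028,-.045):
        yy=np.arange(.055,.15,.0025);W=np.c_[G+x*ax+yy[:,None]*ay,np.full(len(yy),.064)];q=proj(cc,W).astype(np.float32)
        print(nm,x,list(zip((yy*1e3).round(1).tolist(),cv2.remap(g,q[:,:1],q[:,1:],1)[:,0].astype(int).tolist())) if nm=='w' and x==.045 else cv2.remap(g,q[:,:1],q[:,1:],1)[:,0].astype(int).tolist())
vv,uu=np.mgrid[0:420,0:560];uv=np.c_[uu.ravel(),vv.ravel()];W=depth(c,uv);d=W[:,:2]-G
for lo,hi in((.022,.055),(-.055,-.022)):
    k=(d@ax>lo)&(d@ax<hi)&(W[:,2]>.061)&(W[:,2]<.0665)&(d@ay>.085)&(d@ay<.16);print('bar pts y',k.sum(),np.percentile(d[k]@ay,[2,50,98]).round(4) if k.sum()>5 else '')
E
python3 fin.py
```

```text
20.15 [0.62794988 0.23078005 0.07791394] [-4.71921807 -8.44705315  8.63732702] 11.284213063174597 60.00682711601257 [-0.001 -0.001 -0.    -0.002 -0.001  0.001] gate y 0.12696245968511358
w 0.045 [(55.0, 68), (57.5, 38), (60.0, 19), (62.5, 88), (65.0, 79), (67.5, 32), (70.0, 33), (72.5, 30), (75.0, 28), (77.5, 42), (80.0, 68), (82.5, 68), (85.0, 69), (87.5, 97), (90.0, 98), (92.5, 99), (95.0, 99), (97.5, 99), (100.0, 99), (102.5, 100), (105.0, 98), (107.5, 100), (110.0, 99), (112.5, 98), (115.0, 95), (117.5, 97), (120.0, 97), (122.5, 97), (125.0, 164), (127.5, 164), (130.0, 164), (132.5, 123), (135.0, 139), (137.5, 154), (140.0, 157), (142.5, 156), (145.0, 155), (147.5, 154)]
w 0.037 [153, 58, 52, 134, 152, 152, 152, 153, 152, 152, 153, 152, 153, 152, 153, 154, 154, 154, 154, 155, 155, 155, 155, 156, 156, 156, 157, 99, 164, 164, 165, 138, 152, 152, 152, 152, 154, 156]
w 0.028 [158, 56, 52, 102, 153, 153, 154, 153, 153, 155, 154, 155, 156, 156, 156, 156, 157, 158, 159, 158, 158, 159, 159, 159, 160, 159, 160, 120, 163, 165, 164, 95, 146, 154, 156, 154, 153, 153]
w -0.045 [51, 6, 5, 8, 8
[... 167 characters left out ...]
 131, 131, 136, 145, 142, 138, 142, 162, 157, 151, 147, 142, 131, 61, 23, 23, 23, 22, 31, 62, 93, 93, 93, 91, 93, 93, 92, 93, 71, 46]
t 0.037 [169, 171, 159, 152, 166, 175, 175, 175, 173, 145, 143, 143, 146, 143, 150, 162, 166, 167, 167, 164, 98, 26, 21, 21, 23, 24, 58, 89, 93, 92, 92, 92, 93, 93, 92, 94, 45, 28]
t 0.028 [179, 179, 177, 177, 177, 177, 178, 178, 170, 130, 14, 23, 33, 24, 20, 22, 36, 60, 67, 53, 37, 23, 23, 24, 26, 44, 86, 93, 92, 92, 92, 91, 91, 91, 82, 41, 22, 25]
t -0.045 [58, 57, 66, 81, 97, 96, 98, 97, 96, 98, 100, 100, 79, 41, 23, 23, 23, 24, 47, 94, 100, 99, 98, 98, 98, 97, 96, 96, 93, 84, 86, 89, 89, 89, 92, 92, 92, 92]
bar pts y 2964 [0.0869 0.1243 0.1342]
bar pts y 0
```

The cross bar is at y ≈ 127–128 mm, so the travel is about 27 mm. I'll nudge it another 2.5 mm toward 30.

Request:
jog_arm --series '[[[0,-1,0,0,0,0,4],[0,-1,0,0,0,0,4],[0,-0.6,0,0,0,0,4],[0,0,0,0,0,0,4],[0,0,0,0,0,0,4],[0,0,0,0,0,0,4],[0,0,0,0,0,0,4],[0,0,0,0,0,0,4],[0,0,0,0,0,0,4],[0,0,0,0,0,0,4]]]'

```text
time_s: 21.15
eef_pos: [0.6282, 0.2332, 0.0779]
eef_rot: [0.003, 0.999, -0.051, -0.001]
wrist_force: [-5.5, -9.7, 7.9]
opening: 0.132
grasp_force: 60.1
```

```bash
python3 fin.py | grep -v '^t'; python3 - <<'E'
from meas import *
K=pickle.load(open('K.pkl','rb'))
C=pickle.load(open('wC.pkl','rb'));c=K['w'];yaw=np.radians(-5.8);ax=np.array([np.cos(yaw),np.sin(yaw)]);ay=np.array([-np.sin(yaw),np.cos(yaw)]);G=np.array([.6148,.1045])
for nm,c in(('shut C',C),('now',K['w'])):
    g=cv2.GaussianBlur(cv2.cvtColor(c['frame'],cv2.COLOR_BGR2GRAY),(3,3),0).astype(np.float32);out=[]
    for x in(.024,.028,.032,.036):
        yy=np.arange(.08,.145,.0005);W=np.c_[G+x*ax+yy[:,None]*ay,np.full(len(yy),.064)];q=proj(c,W).astype(np.float32);v=np.gradient(cv2.remap(g,q[:,:1],q[:,1:],1)[:,0]);out.append((yy[v.argmax()].round(4).item(),yy[v.argmin()].round(4).item()))
    print(nm,'bar edges',out)
c=K['w'];vv,uu=np.mgrid[0:420,0:560];W=depth(c,np.c_[uu.ravel(),vv.ravel()]);d=W[:,:2]-G;k=(d@ax>.028)&(d@ax<.034)&(abs(d@ay)<.015);p=W[k];k2=(p[:,2]>.070)&(p[:,2]<.08);print('flange top z',np.median(p[k2,2]),np.c_[p[k2,:2],p[k2,2]].shape)
E
```

```text
21.3 [0.62821323 0.23318549 0.07793248] [-4.79802623 -8.56558528  7.70559411] 11.357510260720748 60.05250871181488 [-0.001  0.001  0.002 -0.001  0.001  0.001] gate y 0.1293822070640914
w 0.045 [(55.0, 68), (57.5, 36), (60.0, 21), (62.5, 96), (65.0, 91), (67.5, 34), (70.0, 35), (72.5, 33), (75.0, 31), (77.5, 27), (80.0, 68), (82.5, 69), (85.0, 69), (87.5, 71), (90.0, 101), (92.5, 101), (95.0, 100), (97.5, 99), (100.0, 100), (102.5, 101), (105.0, 99), (107.5, 101), (110.0, 98), (112.5, 98), (115.0, 97), (117.5, 97), (120.0, 97), (122.5, 98), (125.0, 101), (127.5, 165), (130.0, 164), (132.5, 163), (135.0, 126), (137.5, 143), (140.0, 156), (142.5, 157), (145.0, 157), (147.5, 155)]
w 0.037 [153, 60, 52, 125, 152, 152, 152, 152, 153, 153, 153, 153, 153, 154, 153, 154, 154, 155, 155, 154, 156, 155, 155, 156, 155, 156, 157, 156, 121, 164, 164, 164, 143, 151, 152, 152, 155, 154]
w 0.028 [158, 60, 53, 92, 152, 153, 154, 154, 154, 155, 155, 155, 155, 156, 156, 158, 158, 156, 158, 158, 158, 158, 159, 160, 159, 160, 160, 160, 107, 164, 164, 164, 93, 122, 155, 156, 154, 153]
w -0.045 [71, 18, 11, 12, 5, 9, 2, 12, 8, 9, 13, 10, 8, 6, 9, 4, 12, 11, 11, 14, 12, 10, 9, 9, 10, 8, 22, 8, 14, 11, 11, 12, 8, 6, 21, 9, 15, 10]
bar pts y 3043 [0.0871 0.1266 0.1365]
bar pts y 0 
shut C bar edges [(0.0965, 0.093), (0.096, 0.0925), (0.096, 0.093), (0.096, 0.0935)]
now bar edges [(0.1255, 0.134), (0.1255, 0.134), (0.126, 0.1245), (0.126, 0.1245)]
flange top z 0.07338204050329358 (291, 3)
```

The bar's inner edge has moved from 96.0 to 125.6 mm, so the travel is about 29.6 mm. It is still, gripped at 60 N, and the flange is still flat at 0.0734. Handing in.

```bash
python3 -c "
from bench import ctrl
print(ctrl.hand_in())"
```

```text
the job is handed in; nothing more can be done
None
```

The job is handed in at about 21 s, though the hand-in gave no verdict: the wide adapter sits flat and released in the socket, and the shutter is held by its handle at about 29.6 mm of travel with a 60 N grip.

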